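Leak-test the filter holders in the dark dock with the hand pump

ROBOT

A 7-joint arm with a two-finger parallel gripper is mounted at the origin on a cart in front of the work surface, level with it; the furniture and walls round the work are solid. World frame = base frame: x ahead of the robot, y to its left, z up, the work surface at z = 0. Lengths are in m, angles in rad, forces in N, time in s.
With the tool pointing down it reaches from about 0.425 to 0.975 m from the base axis. Payload 16.7 kg.
Tool frame: the origin (TCP) lies between the finger pads; the fingertips stand ctrl.finger_overhang ahead of it and the grasp point (between the pads) lies 3 mm ahead of it (ctrl.finger_overhang is the distance from the TCP to the fingertips, in m); z points along the fingers, y is the line along which they close (so a half turn about z gives the same grasp; the last joint's range is limited). The gripper opens to 85 mm and grips with 20 to 120 N. Pads are 22 mm wide; open, the fingers measure 114 mm over their backs; the gripper's body (76 mm by 85 mm) begins 54 mm behind the grasp point. The pads swing forward as they close: fully open they stand 13 mm farther back than shut.
Start: joints at [1.123, 0.426, 0.074, 1.606, -0.034, 1.111, -0.067], TCP at [0.198, -0.645, 0.253] pointing down, gripper open.
Joint ranges: [-2.85, 2.85], [-0.5, 2.14], [-1.23, 1.37], [0.21, 2.46], [-1.02, 4.16], [0.16, 2.05], [-2.73, 2.73]. Speed limits (rad/s): [1.89, 1.89, 2.39, 2.39, 3.01, 3.01, 3.01].

INTERFACE

Orientations are given as a unit quaternion [w, x, y, z].
In Python, from cell import ctrl gives the robot as it stands. The module is installed in compiled form; this text tells all that it offers.
- The arm moves only by the tool servo_tool, never from a script. Its argument "moves" is a list of rows, each a list of 3 entries, a list of its own where there are three numbers: the shift along the world's x, y, z in units of 30 mm (1.0 is 30 mm), then the turn, a rotation vector about the world's x, y, z in units of 5 degrees (1.0 is 5 degrees), then the closure, from 0 (fully open) to 1 (shut). In form: [[[tx, ty, tz], [rx, ry, rz], grip], ...]. A call has 1 to 12 rows; each row is the pose to reach, as a shift and turn from the pose commanded when the call began; what a row does not reach only later rows make up. A row lasts 1/12 s, in which the tool goes at most 41.7 mm and 7.16 degrees, less where a joint would pass 70% of its speed; a pose out of reach is approached as far as the arm can. A call with a gripper value outside its range is refused whole. The fingers move at their own pace and stop on an object; "newtons" is the grip in N (left out, the last holds). Time passes only in rows, so rows that repeat a pose let the fingers close. It gives the time, the measured TCP pose, the force, the opening and the grip force at its end, in the units of the state.
- ctrl.observe(): the state, without advancing time (a new reading comes with each control period).
- ctrl.capture(name): name is "scene" or "top" or "wrist"; returns a dict with "pixels" (480x640x3 uint8, red, green, blue), "depth" (480x640 float32, m along the optical axis (not along the pixel's ray), 0 where there is no reading), "camera_matrix" (3x3 intrinsics, pixels), "view" (4x4, takes a point from world to camera coordinates). Camera axes: x right, y down, z forward; pixel columns grow to the right and rows downward; lengths in m; the calibration is good to about 2 mm. A picture is of the moment at which its call begins.
- ctrl.sign_off(): hands the job in; it is judged then, once.
The state is a dict: "clock": time; "qpos": joint angles; "dq": joint speeds; "joint_efforts": joint torques, N m; "ee_pos": TCP position; "ee_rot": TCP orientation; "ft_force": force on the tool from outside, world axes, zero at the start; "torque": the same for the moment, N m; "gripper_width": opening from 0.0 (shut) to 1.0 (fully open); "grasp_force": force on a finger pad.
Only numpy, scipy, OpenCV 4.12 (cv2) and the standard library are available. Lean on these libraries where they do the work, as an engineer would, in place of code of your own. Each camera call takes 0.05 s, during which the arm holds its last target. There are 200 camera calls.

TASK

Leak-test every filter holder that stands on the green mat: put each one on the front ledge of a lane of its own in the blue dock and slide it back under the cover, feeling for the hidden recess, until it drops fully in. When all are seated, pump the hand pump's red-balled lever three full strokes, all the way down and all the way back up each time. Then take every holder out again and stand it upright on the green mat, without knocking over the spice jar or the solvent tin.

Things in the scene. Friction and masses are not known exactly. Their poses are not given: they have to be found in the camera images.
- dock: Blue test dock, fixed, 196 (x) x 226 (y) mm; origin on its underside, x from the open front ledge to the back, z up. Three straight lanes run along x at y = -74, 0 and +74 mm, 58 mm wide between guides. x = -98 to -35 mm is the open ledge (floor 20 mm high, guides 36 mm high); x = -35 to +90 mm is the covered part, closed at the back by an end wall.
- cover_edge (a point): Middle of the cover's front edge, on its top, 49 mm high (underside 44 mm: 24 mm of room for the 14 mm foot). Over each lane the cover has a slot 32 mm wide for the stem, closed by soft black bristles that give no resistance. A seated holder can be lifted 10 to 16 mm (at 18 mm its foot meets the cover), drawn straight back to the ledge, then lifted clear.
- ledge_1 (a point): Floor of the ledge of the left lane (+y): spot where a holder is put down. Under the cover, in each lane's floor, is an unseen recess, 8 mm deep, 60 mm long, as wide as the lane; its centre lies anywhere from 72 to 122 mm behind this spot along the dock's x, different in each lane. A holder free to fall drops in by its own weight and can then be pushed no farther.
- ledge_2 (a point): The same spot of the middle lane, with its own unseen recess 72 to 122 mm behind it. Sliding a holder along a lane takes 1 to 6 N; a stop that resists more means that it is in the recess (or jammed), which its height tells.
- ledge_3 (a point): The same spot of the right lane (-y), with its own unseen recess 72 to 122 mm behind it.
- lever_ball (a point): Centre of the red ball, 36 mm across, on the end of the hand pump's lever; moves with the lever, which swings in the pump's y-z plane about an axis along the pump's x at x = 0, y = -75, z = 130 mm of the pump. The ball is 150 mm from that axis, toward +y: about 167 mm high at rest, 93 mm when fully down, and it moves less than 5 mm sideways.
- vac_pump: Hand vacuum pump: fixed grey block on a dark plate, 60 (x) x 200 (y) mm, body 70 mm high, with a lever; origin on its underside, z up, y along the plate from the lever's pivot toward the ball.
- pump_lever (a joint): Angle of the pump lever, rad: 0 up at rest, 0.5 fully down on its stop. Sprung: about 3 N at the ball to start it and 8 N fully down; it comes back up by itself when let go.
- mat: Green rubber mat, fixed, 130 (x) x 210 (y) x 3 mm; origin at the centre of its underside, z up. The holders start on it, about 70 mm apart. Between mat and dock stands a fixed blue vacuum pump, 160 mm high: carry holders over it.
- holder_a_center (a point): Filter holder: 50 x 50 x 14 mm aluminium foot, square black stem 20 x 20 mm rising from its middle, 100 mm tall in all, orange tip and disc, about 160 g. The point is its centre, 50 mm above its underside; x and y square to the stem's faces, z up the stem. Low, slow pushes on the stem slide it; high ones tip it. May be absent.
- holder_b_center (a point): Filter holder: 50 x 50 x 14 mm aluminium foot, square black stem 20 x 20 mm rising from its middle, 100 mm tall in all, yellow tip and disc, about 160 g. The point is its centre, 50 mm above its underside; x and y square to the stem's faces, z up the stem. Low, slow pushes on the stem slide it; high ones tip it. May be absent.
- holder_c_center (a point): Filter holder: 50 x 50 x 14 mm aluminium foot, square black stem 20 x 20 mm rising from its middle, 100 mm tall in all, white tip and disc, about 160 g. The point is its centre, 50 mm above its underside; x and y square to the stem's faces, z up the stem. Low, slow pushes on the stem slide it; high ones tip it. May be absent.
- spice_jar: Bystander: loose spice jar with a black lid, 44 mm across, 105 mm tall; origin at the centre of its underside, z up.
- solvent_tin: Bystander: loose flat brown tin with an orange label, 53 x 82 x 124 mm; origin at the centre of its underside, z up.

How it is judged:
By the outcome, as a careful person would: the job done as asked, in the order asked, and still so for the second after the job is handed in, with the robot touching nothing.
Of holder_a, holder_b, holder_c only 2 to 3 are there at a start; the rules pass over those that are not, and their reading is None.
At some moment in a run one of holder_a, holder_b, holder_c may be knocked a few centimetres aside while the robot is not near it.
It also fails if it takes over 210 s, if anything falls off the work surface, if the arm or the gripper's body presses on something with over 40 N, if the wrist force passes 120 N, or if a joint passes its speed limit or range.

## Working session

There is one attempt and no reset: what is moved stays moved. The work goes in short steps, Python scripts to look and compute and a tool call to move; the robot and the scene stay as the last step left them, time stands still between calls to the robot, and variables do not carry over. Pictures are saved under pics/ and viewed, at most 14 in all, crops included, and the job is handed in when it is done.

Besides the shell and the picture viewer there is one more tool, called after "Emit:" by a JSON object that holds its "api" and its "payload". servo_tool: Moves the arm, as the interface text tells. Its arguments: {"type":"object","properties":{"moves":{"type":"array"},"newtons":{"type":"number"}},"required":["moves"]}

```bash
mkdir -p pics && python3 - <<'E'
from cell import ctrl
import cv2,numpy as np
s=ctrl.observe();print({k:np.round(v,3).tolist() for k,v in s.items()},ctrl.finger_overhang)
for n in("scene","top"):
    c=ctrl.capture(n);cv2.imwrite(f"pics/{n}0.png",c["pixels"][:,:,::-1]);np.savez(f"{n}0.npz",**c)
    print(n,c["camera_matrix"].round(1).tolist(),c["view"].round(3).tolist())
E
```

```text
{'clock': 0.0, 'qpos': [1.124, 0.427, 0.074, 1.607, -0.034, 1.111, -0.067], 'dq': [0.001, -0.001, -0.001, 0.001, 0.0, -0.001, -0.0], 'joint_efforts': [-0.0, -94.981, 3.761, -46.349, 0.019, 0.01, -0.0], 'ee_pos': [0.198, -0.645, 0.253], 'ee_rot': [-0.001, 0.989, 0.148, -0.0], 'ft_force': [-0.134, 0.227, -0.184], 'torque': [-0.01, 0.013, 0.009], 'grasp_force': 0.0, 'gripper_width': 0.999} 0.022
scene [[604.7, 0.0, 331.2], [0.0, 604.7, 243.1], [0.0, 0.0, 1.0]] [[-0.707, -0.707, 0.025, 0.347], [-0.409, 0.38, -0.83, 0.314], [0.577, -0.597, -0.557, 1.468], [0.0, 0.0, 0.0, 1.0]]
top [[550.7, 0.0, 314.9], [0.0, 550.7, 226.9], [0.0, 0.0, 1.0]] [[-0.319, -0.948, 0.007, 0.133], [-0.892, 0.298, -0.34, 0.504], [0.32, -0.115, -0.94, 1.746], [0.0, 0.0, 0.0, 1.0]]
```

View pics/scene0.png

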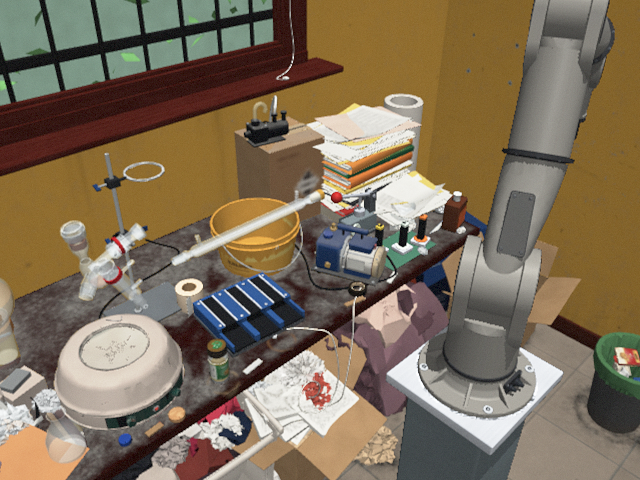

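View pics/top0.png

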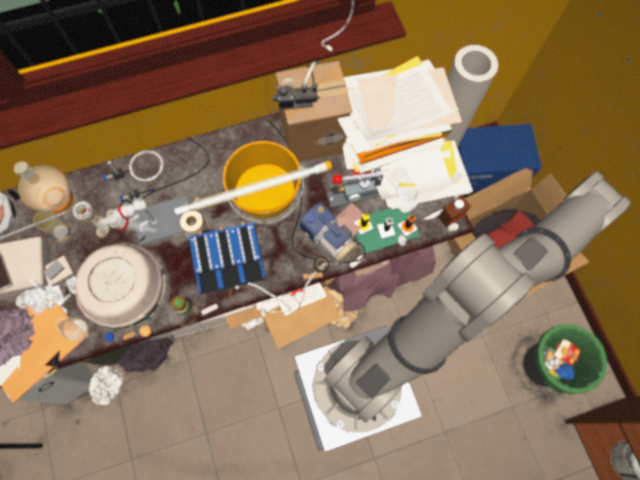

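Scene: dock at (248,310), mat at (405,240) with yellow (380,232), white (404,235) and orange (422,228) holders, red ball (337,197), tin (455,210), jar (217,360). Now measuring by colour and depth.

```bash
cat > h.py <<'E'
import cv2,numpy as np
def cloud(c):
    K,V,d=c["camera_matrix"],c["view"],c["depth"]
    v,u=np.mgrid[:480,:640]
    p=np.stack([(u-K[0,2])/K[0,0]*d,(v-K[1,2])/K[1,1]*d,d],-1)
    return (p-V[:3,3])@V[:3,:3]   # world points
def hsv(c): return cv2.cvtColor(np.ascontiguousarray(c["pixels"]),cv2.COLOR_RGB2HSV)
def proj(c,P):
    q=c["view"]@np.append(P,1);q=c["camera_matrix"]@q[:3];return q[:2]/q[2]
def tri(cs,pxs):
    A=[]
    for c,p in zip(cs,pxs):
        P=c["camera_matrix"]@c["view"][:3];A+= [p[0]*P[2]-P[0],p[1]*P[2]-P[1]]
    X=np.linalg.svd(np.array(A))[2][-1];return X[:3]/X[3]
def ray(c,p,z):
    V=c["view"];d=V[:3,:3].T@np.linalg.inv(c["camera_matrix"])@np.array([p[0],p[1],1.]);o=-V[:3,:3].T@V[:3,3]
    return o+d*(z-o[2])/d[2]
RG={"orange":((5,150,150),(16,255,255)),"yellow":((22,150,120),(34,255,255)),"white":((0,0,190),(180,50,255)),"red":((174,150,80),(180,255,255)),"red2":((0,170,80),(4,255,255)),"green":((65,80,40),(90,255,200)),"blue":((100,120,50),(125,255,255))}
def blobs(c,col,box=None,amin=6):
    m=cv2.inRange(hsv(c),*[np.array(x) for x in RG[col]])
    if box: k=np.zeros_like(m);u0,v0,u1,v1=box;k[v0:v1,u0:u1]=1;m=m*k
    n,l,st,ce=cv2.connectedComponentsWithStats(m)
    return [(ce[i],st[i],l==i) for i in range(1,n) if st[i,4]>=amin]
E
python3 - <<'E'
from h import *
C={n:dict(np.load(n+"0.npz")) for n in("scene","top")}
for n,boxes in (("scene",{"orange":(410,200,450,250),"yellow":(370,210,395,250),"white":(395,215,415,250),"red":(325,185,350,210),"red2":(325,185,350,210),"green":(370,220,470,290),"blue":(190,270,305,355)}),("top",{"orange":(395,210,420,240),"yellow":(355,205,375,240),"white":(378,212,400,240),"red":(325,170,350,190),"red2":(325,170,350,190),"green":(350,200,425,255),"blue":(185,220,270,295)})):
    P=cloud(C[n])
    for k,b in boxes.items():
        for ce,st,m in blobs(C[n],k,b):
            q=P[m&(C[n]["depth"]>0)]
            print(n,k,ce.round(1),st[4],np.median(q,0).round(3),q.min(0).round(3),q.max(0).round(3))
P=cloud(C["scene"])
for p in [(217,345),(217,368),(455,198),(455,215),(250,228),(180,260),(315,200),(345,262),(345,235)]: print(p,P[p[1],p[0]].round(3))
for n,b in (("scene",(180,180,480,380)),("top",(160,150,480,320))):
    i=C[n]["pixels"][b[1]:b[3],b[0]:b[2],::-1];cv2.imwrite(f"pics/{n}0c.png",cv2.resize(i,None,fx=2.5,fy=2.5,interpolation=3))
E
```

```text
scene orange [423.4 216.4] 23 [ 0.44  -0.346  0.102] [ 0.429 -0.497  0.005] [ 0.539 -0.338  0.106]
scene orange [420.4 238.9] 39 [ 0.435 -0.344  0.02 ] [ 0.421 -0.371  0.015] [ 0.463 -0.328  0.033]
scene yellow [379.4 227.2] 25 [ 0.493 -0.201  0.101] [ 0.484 -0.346  0.   ] [ 0.593 -0.192  0.106]
scene white [405.  220.6] 217 [ 0.508 -0.344  0.056] [ 0.444 -0.403  0.008] [ 0.544 -0.264  0.108]
scene white [412.4 239.6] 14 [ 0.457 -0.33   0.016] [ 0.45  -0.362 -0.003] [ 0.478 -0.319  0.019]
scene white [403.1 246.7] 83 [ 0.447 -0.271  0.019] [ 0.427 -0.321  0.001] [ 0.492 -0.251  0.026]
scene red2 [335.9 196.9] 86 [ 0.618 -0.14   0.176] [ 0.602 -0.158  0.159] [ 0.639 -0.13   0.189]
scene green [397.4 252.3] 535 [ 0.439 -0.253  0.003] [ 0.401 -0.356 -0.006] [ 0.537 -0.167  0.051]
scene green [409.5 236.1] 56 [ 0.485 -0.357  0.004] [ 0.44  -0.386 -0.002] [ 0.506 -0.273  0.074]
scene green [429.9 244.7] 43 [ 0.41  -0.366  0.003] [ 0.401 -0.384 -0.002] [ 0.426 -0.335  0.009]
scene blue [252.9 276.9] 19 [0.613 0.186 0.048] [ 0.605  0.162 -0.001] [0.672 0.199 0.052]
scene blue [286.5 297.3] 
[... 1693 characters left out ...]
[0.615 0.194 0.047] [0.61  0.181 0.038] [0.62  0.204 0.052]
top blue [237.2 254.9] 379 [0.524 0.239 0.047] [0.431 0.218 0.012] [0.625 0.257 0.062]
top blue [214.7 258.2] 410 [0.536 0.313 0.047] [0.438 0.29  0.007] [0.651 0.35  0.063]
top blue [220.6 231.1] 12 [0.621 0.269 0.049] [0.616 0.257 0.044] [0.626 0.28  0.054]
top blue [195.4 265.4] 171 [0.533 0.381 0.046] [0.445 0.367 0.015] [0.617 0.391 0.06 ]
(217, 345) [0.407 0.455 0.107]
(217, 368) [0.394 0.469 0.054]
(455, 198) [ 0.432 -0.503  0.111]
(455, 215) [ 0.41  -0.484  0.064]
(250, 228) [0.672 0.143 0.163]
(180, 260) [0.678 0.367 0.16 ]
(315, 200) [ 0.672 -0.106  0.156]
(345, 262) [ 0.469 -0.031  0.069]
(345, 235) [ 0.515 -0.076  0.118]
```

View pics/scene0c.png

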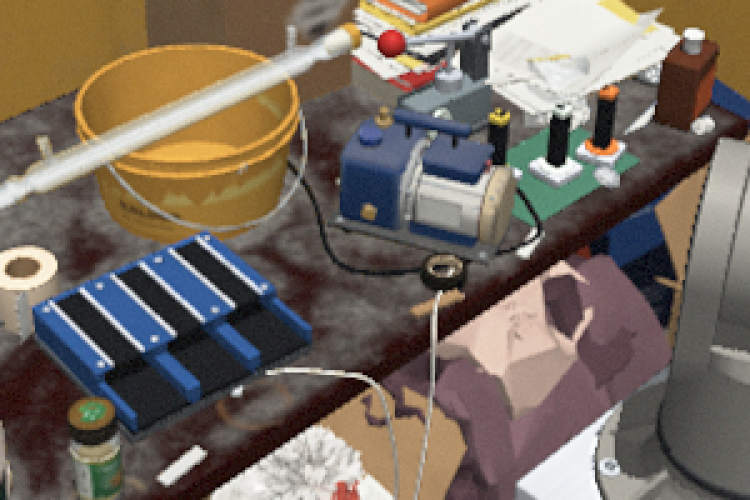

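View pics/top0c.png

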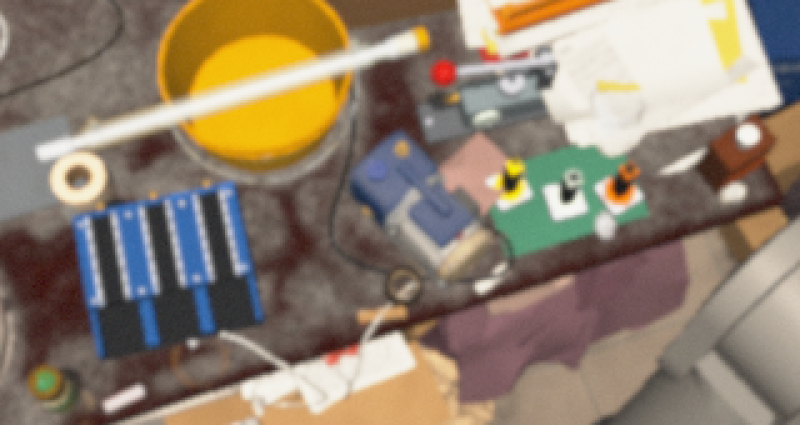

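Crops confirm: all three holders upright on the mat, blue vacuum pump between mat and dock, glass tube lying over the bucket behind, dock front facing the robot. Moving the wrist camera over the mat.

Emit:
{"api": "servo_tool", "payload": {"moves": [[[0, 0, 1], [0, 0, 0], 0], [[0.5, 1, 2], [0, 0, 0], 0], [[1.3, 2, 3], [0, 0, 0], 0], [[2.1, 3, 4], [0, 0, 0], 0], [[2.9, 4, 4], [0, 0, 0], 0], [[3.7, 5, 4], [0, 0, 0], 0], [[4.5, 6, 4], [0, 0, 0], 0], [[5.3, 7, 4], [0, 0, 0], 0], [[6, 8, 4], [0, 0, 0], 0], [[6.4, 9, 4], [0, 0, 0], 0], [[6.7, 10, 4], [0, 0, 0], 0], [[6.7, 10, 4], [0, 0, 0], 0]]}}

```text
clock: 1.1
ee_pos: [0.4016, -0.3395, 0.3734]
ee_rot: [-0.001, 0.988, 0.152, 0.0]
ft_force: [0.5, -0.4, -0.3]
gripper_width: 0.999
grasp_force: 0.0
```

```bash
python3 - <<'E'
from cell import ctrl
from h import *
s=ctrl.observe();print({k:np.round(v,3).tolist() for k,v in s.items()})
c=ctrl.capture("wrist");cv2.imwrite("pics/w1.png",c["pixels"][:,:,::-1]);np.savez("w1.npz",**c);print(c["camera_matrix"].round(1).tolist(),c["view"].round(3).tolist())
E
```

```text
{'clock': 1.1, 'qpos': [0.705, 0.097, -0.135, 1.772, 0.012, 1.274, -0.699], 'dq': [0.044, 0.025, 0.07, -0.032, 0.019, -0.001, 0.089], 'joint_efforts': [-0.437, -63.179, 0.396, -47.854, 0.357, -0.008, -2.054], 'ee_pos': [0.402, -0.339, 0.373], 'ee_rot': [-0.001, 0.988, 0.152, 0.0], 'ft_force': [0.539, -0.406, -0.281], 'torque': [-0.05, -0.064, -0.014], 'grasp_force': 0.0, 'gripper_width': 0.999}
[[399.2, 0.0, 312.4], [0.0, 399.2, 243.3], [0.0, 0.0, 1.0]] [[0.301, -0.954, -0.0, -0.445], [-0.918, -0.29, 0.271, 0.202], [-0.259, -0.081, -0.963, 0.57], [0.0, 0.0, 0.0, 1.0]]
```

View pics/w1.png

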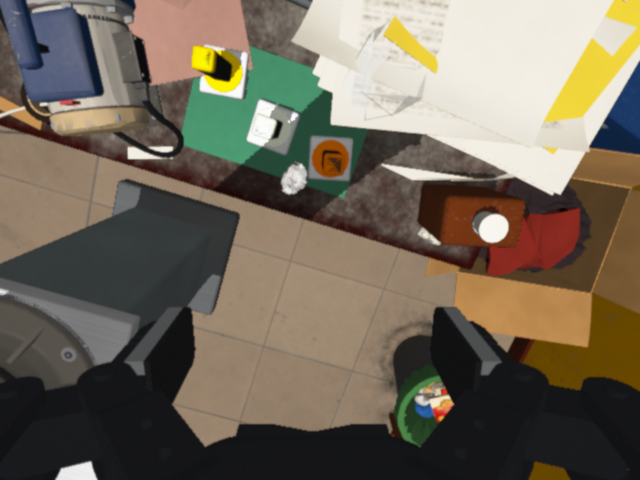

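The wrist view shows the three feet clearly: yellow (222,70), white (272,127), orange (330,158), tin (470,215). Fitting feet and tips from depth.

```bash
cat >> h.py <<'E'
def holders(c,near,zf=0.017,zt=0.103,r=0.05):
    P=cloud(c);ok=c["depth"]>0;out=[]
    for n in near:
        d=np.hypot(P[...,0]-n[0],P[...,1]-n[1])
        m=ok&(d<r)&(abs(P[...,2]-zf)<0.006)
        rc=cv2.minAreaRect((P[m][:,:2]*1000).astype(np.float32)) if m.sum()>20 else None
        t=ok&(d<r)&(abs(P[...,2]-zt)<0.006)
        tp=P[t];tr=cv2.minAreaRect((tp[:,:2]*1000).astype(np.float32)) if t.sum()>4 else None
        out.append((rc,m.sum(),np.median(P[m][:,2]).round(4) if m.any() else None,tr,t.sum(),np.median(tp[:,2]).round(4) if t.any() else None))
    return out
E
python3 - <<'E'
from h import *
W=dict(np.load("w1.npz"))
for o in holders(W,[(.44,-.345),(.455,-.27),(.496,-.204)]): print(o)
S=dict(np.load("scene0.npz"));T=dict(np.load("top0.npz"))
# tips by two views
for n,a,b in(("orange",(423.4,216.4),(411.3,218.9)),("yellow",(379.4,227.2),(365.2,216.8)),("red",(335.9,196.9),(336.9,178.8))): print(n,tri([S,T],[a,b]).round(4))
P=cloud(W);g=cv2.inRange(hsv(W),(65,80,40),(90,255,200))>0
q=P[g&(abs(P[...,2])<.012)];print("mat",cv2.minAreaRect((q[:,:2]*1000).astype(np.float32)),np.median(q[:,2]))
# dock guides: fit direction from scene and top
for n,c in(("S",S),("T",T)):
    for ce,st,m in blobs(c,"blue",(190,220,305,355) if n=="S" else (185,220,270,295),100):
        q=cloud(c)[m];q=q[(q[:,2]>.03)&(q[:,2]<.056)];l=cv2.fitLine(q[:,:2].astype(np.float32),cv2.DIST_HUBER,0,.01,.01).ravel();print(n,l,q[:,0].min(),q[:,0].max(),len(q))
E
```

```text
(((435.8939514160156, -335.7713317871094), (62.37017059326172, 78.115966796875), 13.20622444152832), np.int64(1490), np.float64(0.0172), ((443.1721496582031, -348.47320556640625), (20.270736694335938, 20.473712921142578), 17.286888122558594), np.int64(439), np.float64(0.1022))
(((457.02386474609375, -271.5277099609375), (96.16751861572266, 51.96146011352539), 84.15843200683594), np.int64(1429), np.float64(0.0173), ((456.9033508300781, -274.39111328125), (20.493465423583984, 20.26288604736328), 87.86534881591797), np.int64(472), np.float64(0.1023))
(((508.4342041015625, -199.79598999023438), (73.54126739501953, 93.30337524414062), 7.6797590255737305), np.int64(3025), np.float64(0.0175), ((497.5677185058594, -205.76075744628906), (20.587453842163086, 20.58068084716797), 6.811558723449707), np.int64(547), np.float64(0.1023))
orange [ 0.4392 -0.3463  0.1032]
yellow [ 0.4961 -0.2049  0.0982]
red [ 0.6266 -0.1475  0.1703]
mat ((468.79541015625, -276.1004333496094), (209.99563598632812, 130.4047393798828), 89.43059539794922) 0.002631415856204798
S [ 0.99576414 -0.09194444  0.47440872  0.17244324] 0.41803709877239914 0.6006094559854078 186
S [ 0.9925528  -0.12181526  0.5084529   0.23702839] 0.42345049122425304 0.626087901949908 468
S [ 0.9933598  -0.11504928  0.5313599   0.30895358] 0.4304613506613427 0.6300482690044704 516
S [ 0.9940266  -0.10913802  0.5261832   0.37964413] 0.4372322340846668 0.6485765137862648 402
T [ 0.9967431  -0.08064231  0.5251347   0.16990472] 0.42297787301665074 0.6173288121909393 146
T [ 0.9958242  -0.09129135  0.5296345   0.2382861 ] 0.43058137935890034 0.6246311175169653 313
T [ 0.9981607  -0.06062317  0.54296947  0.3124201 ] 0.4380393081477053 0.6356261194252961 339
T [ 0.99444246 -0.10528173  0.5418864   0.37984222] 0.4478587224654505 0.6173938179528123 142
```

Emit:
{"api": "servo_tool", "payload": {"moves": [[[0.3, 0.4, 0], [0, 0, 1.3], 0], [[0.6, 0.8, 0], [0, 0, 2.6], 0], [[0.9, 1.2, 0], [0, 0, 3.9], 0], [[1.2, 1.6, -0.5], [0, 0, 5.2], 0], [[1.5, 2.0, -1], [0, 0, 6.5], 0], [[1.8, 2.4, -1.5], [0, 0, 7.8], 0], [[2.1, 2.8, -2], [0, 0, 9.1], 0], [[2.4, 3.2, -2.5], [0, 0, 10.4], 0], [[2.7, 3.6, -3], [0, 0, 11.7], 0], [[3.0, 4.0, -3.5], [0, 0, 13], 0], [[3.2, 4.4, -4], [0, 0, 14.3], 0], [[3.2, 4.4, -4], [0, 0, 15.6], 0]]}}

```text
clock: 2.15
ee_pos: [0.4948, -0.2113, 0.2503]
ee_rot: [-0.002, 0.672, 0.74, -0.0]
ft_force: [-0.4, 0.5, -0.1]
gripper_width: 0.996
grasp_force: 0.0
```

Emit:
{"api": "servo_tool", "payload": {"moves": [[[0, 0, 0], [0, 0, 0], 0], [[0, 0, 0], [0, 0, 0], 0], [[0, 0, 0], [0, 0, 0], 0]]}}

```text
clock: 2.4
ee_pos: [0.4949, -0.2143, 0.2536]
ee_rot: [0.0, 0.677, 0.736, -0.0]
ft_force: [0.2, 0.2, 0.7]
gripper_width: 0.999
grasp_force: 0.0
```

```bash
cat >> h.py <<'E'
def st(ctrl):
    s=ctrl.observe();q=s["ee_rot"]
    from scipy.spatial.transform import Rotation as R
    M=R.from_quat([q[1],q[2],q[3],q[0]]).as_matrix()
    print("t",s["clock"],"pos",np.round(np.array(s["ee_pos"])*1000,1),"ydir",np.degrees(np.arctan2(M[1,1],M[0,1])).round(2),"tilt",np.round(M[:2,2],4),"q",np.round(s["qpos"],2),"w",s["gripper_width"],"F",np.round(s["ft_force"],1));return s
E
python3 - <<'E'
from cell import ctrl
from h import *
st(ctrl);c=ctrl.capture("wrist");np.savez("w2.npz",**c)
for o in holders(c,[(.443,-.348),(.457,-.274),(.4976,-.2058)]): print(o[3:])
E
```

```text
t 2.4 pos [ 494.9 -214.3  253.6] ydir 4.74 tilt [ 0.0003 -0.0004] q [ 0.61  0.23 -0.37  1.89  0.09  1.04  0.28] w 0.9993000358674694 F [0.2 0.2 0.7]
(((443.8475646972656, -347.7572937011719), (20.38909912109375, 20.579059600830078), 14.327975273132324), np.int64(630), np.float64(0.1023))
(((457.2991638183594, -273.53204345703125), (20.13861083984375, 20.34579086303711), 86.03160858154297), np.int64(718), np.float64(0.1024))
(((497.9001159667969, -205.40582275390625), (20.364709854125977, 20.669885635375977), 7.890771865844727), np.int64(824), np.float64(0.1023))
```

Emit:
{"api": "servo_tool", "payload": {"moves": [[[0.1, 0.3, -0.7], [0, 0, 0.5], 0], [[0.1, 0.3, -1.5], [0, 0, 0.5], 0], [[0.1, 0.3, -2.4], [0, 0, 0.5], 0], [[0.1, 0.3, -3.3], [0, 0, 0.5], 0], [[0.1, 0.3, -4.2], [0, 0, 0.5], 0], [[0.1, 0.3, -5], [0, 0, 0.5], 0], [[0.1, 0.3, -5.5], [0, 0, 0.5], 0], [[0.1, 0.3, -5.85], [0, 0, 0.5], 0.2], [[0.1, 0.3, -5.85], [0, 0, 0.5], 0.6], [[0.1, 0.3, -5.85], [0, 0, 0.5], 0.8], [[0.1, 0.3, -5.85], [0, 0, 0.5], 0.85], [[0.1, 0.3, -5.85], [0, 0, 0.5], 0.85]], "newtons": 40}}

```text
clock: 3.45
ee_pos: [0.4987, -0.2046, 0.079]
ee_rot: [0.001, 0.659, 0.752, 0.0]
ft_force: [-0.3, 0.6, -0.3]
gripper_width: 0.302
grasp_force: 0.0
```

Emit:
{"api": "servo_tool", "payload": {"moves": [[[0, 0, 0], [0, 0, 0], 0.85], [[0, 0, 0], [0, 0, 0], 0.85], [[0, 0, 0], [0, 0, 0], 0.85], [[0, 0, 0.3], [0, 0, 0], 0.85], [[0, 0, 1], [0, 0, 0], 0.85], [[0, 0, 2], [0, 0, 0], 0.85], [[0, 0, 3], [0, 0, 0], 0.85], [[0, 0, 4], [0, 0, 0], 0.85], [[0, 0, 5], [0, 0, 0], 0.85], [[0, 0, 6], [0, 0, 0], 0.85], [[0, 0, 7], [0, 0, 0], 0.85], [[0, 0, 7], [0, 0, 0], 0.85]]}}

```text
clock: 4.45
ee_pos: [0.4999, -0.2046, 0.2944]
ee_rot: [0.004, 0.659, 0.752, 0.001]
ft_force: [0.4, -0.8, -1.5]
gripper_width: 0.229
grasp_force: 44.7
```

Emit:
{"api": "servo_tool", "payload": {"moves": [[[0, 0.6, 0], [0, 0, -0.2], 0.85], [[-0.1, 1.5, 0], [0, 0, -0.5], 0.85], [[-0.2, 2.5, 0], [0, 0, -0.8], 0.85], [[-0.3, 3.5, 0], [0, 0, -1.1], 0.85], [[-0.4, 4.5, 0], [0, 0, -1.4], 0.85], [[-0.5, 5.5, 0], [0, 0, -1.7], 0.85], [[-0.6, 6.5, 0], [0, 0, -2], 0.85], [[-0.7, 7.5, 0], [0, 0, -2.3], 0.85], [[-0.8, 8.5, 0], [0, 0, -2.5], 0.85], [[-0.9, 9.4, 0], [0, 0, -2.7], 0.85], [[-1, 10, 0], [0, 0, -2.7], 0.85], [[-1, 10, 0], [0, 0, -2.7], 0.85]]}}

```text
clock: 5.45
ee_pos: [0.467, 0.0997, 0.2884]
ee_rot: [-0.0, 0.741, 0.671, 0.0]
ft_force: [-0.4, 0.7, -1.1]
gripper_width: 0.227
grasp_force: 44.6
```

Emit:
{"api": "servo_tool", "payload": {"moves": [[[0, 0, 0], [0, 0, 0], 0.85], [[0, 0, 0], [0, 0, 0], 0.85]]}}

```text
clock: 5.62
ee_pos: [0.4679, 0.0951, 0.2879]
ee_rot: [0.0, 0.743, 0.669, -0.0]
ft_force: [-0.9, -0.9, -1.5]
gripper_width: 0.231
grasp_force: 44.6
```

```bash
python3 - <<'E'
from cell import ctrl
from h import *
st(ctrl);c=ctrl.capture("wrist");np.savez("w3.npz",**c);cv2.imwrite("pics/w3.png",c["pixels"][:,:,::-1])
P=cloud(c);b=cv2.inRange(hsv(c),(95,90,40),(128,255,255))>0
for z0,z1 in((.045,.054),(.032,.041)):
    m=b&(P[...,2]>z0)&(P[...,2]<z1)&(P[...,1]>.1);q=P[m]
    print(z0,len(q),np.median(q[:,2]),cv2.minAreaRect((q[:,:2]*1000).astype(np.float32)))
E
```

```text
t 5.6167 pos [467.9  95.1 287.9] ydir -5.96 tilt [-0.     -0.0004] q [ 0.24  0.11 -0.61  1.96  0.07  1.09 -0.5 ] w 0.23078996598256776 F [-0.9 -0.9 -1.5]
0.045 10572 0.04856683624700052 ((554.4715576171875, 207.7975311279297), (93.55789947509766, 133.17466735839844), 84.79015350341797)
0.032 2194 0.03541037901116906 ((495.8016052246094, 207.5456085205078), (82.36149597167969, 142.28848266601562), 84.73739624023438)
```

View pics/w3.png

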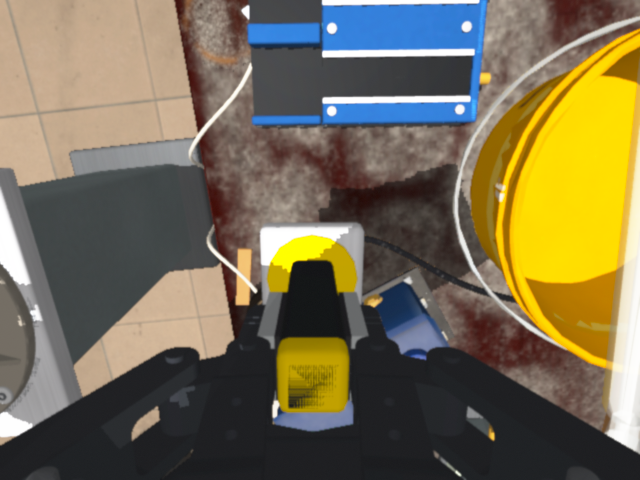

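Dock's right part visible at (250–485, 0–125), holder held square. Moving over the dock to see it all.

Emit:
{"api": "servo_tool", "payload": {"moves": [[[0, 0.7, 0], [0, 0, 0.15], 0.85], [[0, 1.6, 0], [0, 0, 0.15], 0.85], [[0, 2.6, 0], [0, 0, 0.15], 0.85], [[0, 3.6, 0], [0, 0, 0.15], 0.85], [[0, 4.3, 0], [0, 0, 0.15], 0.85], [[0, 4.3, 0], [0, 0, 0.15], 0.85], [[0, 4.3, 0], [0, 0, 0.15], 0.85]]}}

```text
clock: 6.25
ee_pos: [0.4681, 0.2249, 0.2876]
ee_rot: [-0.0, 0.738, 0.675, -0.0]
ft_force: [0.0, -0.3, -1.2]
gripper_width: 0.229
grasp_force: 44.7
```

```bash
python3 - <<'E'
from cell import ctrl
from h import *
st(ctrl);c=ctrl.capture("wrist");np.savez("w4.npz",**c);cv2.imwrite("pics/w4.png",c["pixels"][:,:,::-1])
P=cloud(c);b=cv2.inRange(hsv(c),(95,90,40),(128,255,255))>0
y=np.radians(-5.2);R=np.array([[np.cos(y),np.sin(y)],[-np.sin(y),np.cos(y)]])
for z0,z1 in((.045,.054),(.032,.041)):
    m=b&(P[...,2]>z0)&(P[...,2]<z1)&(P[...,1]>.1);q=P[m]
    d=q[:,:2]@R.T*1000
    print(z0,len(q),np.median(q[:,2]),np.percentile(d,[.3,99.7],axis=0).round(1).tolist(),cv2.minAreaRect((q[:,:2]*1000).astype(np.float32)))
    h=np.histogram(d[:,1],np.arange(160,460,4));print([(int(a),int(n)) for n,a in zip(*h)])
f=(P[...,2]>.014)&(P[...,2]<.027)&(P[...,1]>.1)&(P[...,1]<.42)&(P[...,0]<.53);d=P[f][:,:2]@R.T*1000;print("floor",np.median(P[f][:,2]),np.percentile(d,[1,99],axis=0))
E
```

```text
t 6.25 pos [468.1 224.9 287.6] ydir -5.15 tilt [-0.0006  0.0001] q [ 0.04  0.2  -0.69  1.88  0.14  1.11 -0.79] w 0.2294277700275612 F [ 0.  -0.3 -1.2]
0.045 17696 0.04861405447271486 [[467.4, 211.6], [599.1, 432.1]] ((560.4290771484375, 272.059326171875), (221.9340362548828, 133.03781127929688), 84.76725769042969)
[(160, 0), (164, 0), (168, 0), (172, 0), (176, 0), (180, 0), (184, 0), (188, 0), (192, 0), (196, 0), (200, 0), (204, 0), (208, 106), (212, 438), (216, 416), (220, 412), (224, 258), (228, 28), (232, 38), (236, 40), (240, 38), (244, 38), (248, 35), (252, 36), (256, 36), (260, 36), (264, 36), (268, 633), (272, 670), (276, 589), (280, 648), (284, 529), (288, 690), (292, 621), (296, 725), (300, 96), (304, 42), (308, 38), (312, 51), (316, 47), (320, 39), (324, 46), (328, 51), (332, 50), (336, 31), (340, 371), (344, 723), (348, 764), (352, 754), (356, 680), (360, 724), (364, 786), (368, 797), (372, 636), (376, 41), (380, 50), (384, 57), (388, 50), (392, 54), (396, 55), (400, 55), (404, 59), (408, 56), (412, 42), (416, 787), (420, 807), (424, 841), (428, 845), (432, 75), (436, 0), 
[... 353 characters left out ...]
, (220, 0), (224, 0), (228, 0), (232, 0), (236, 0), (240, 0), (244, 0), (248, 0), (252, 0), (256, 0), (260, 0), (264, 0), (268, 0), (272, 0), (276, 244), (280, 282), (284, 266), (288, 307), (292, 58), (296, 0), (300, 0), (304, 0), (308, 0), (312, 0), (316, 0), (320, 0), (324, 0), (328, 0), (332, 0), (336, 0), (340, 0), (344, 0), (348, 138), (352, 310), (356, 326), (360, 353), (364, 210), (368, 0), (372, 0), (376, 0), (380, 0), (384, 0), (388, 0), (392, 0), (396, 0), (400, 0), (404, 0), (408, 0), (412, 0), (416, 0), (420, 1), (424, 434), (428, 371), (432, 5), (436, 0), (440, 0), (444, 0), (448, 0), (452, 0)]
floor 0.019649828463803812 [[404.68384851 247.8572948 ]
 [468.13237542 424.49797635]]
```

View pics/w4.png

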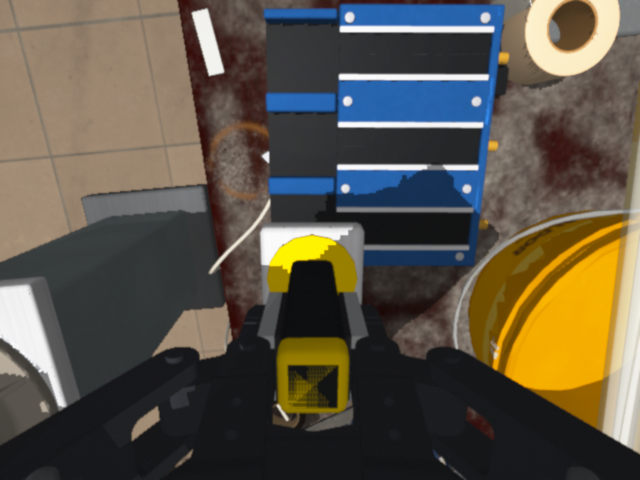

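Whole dock visible: ledges at x≈270–335, cover to 490; lanes' rows ≈ 58, 145, 230. Measured yaw −5.2°, ledge spot 1 ≈ (470, 354). Placing yellow in lane 1.

Emit:
{"api": "servo_tool", "payload": {"moves": [[[0, 0.7, 0], [0, 0, 0], 0.85], [[0, 1.6, 0], [0, 0, 0], 0.85], [[0, 2.6, 0], [0, 0, 0], 0.85], [[0.06, 3.5, 0], [0, 0, 0], 0.85], [[0.06, 4.3, 0], [0, 0, 0], 0.85], [[0.06, 4.3, -0.5], [0, 0, 0], 0.85], [[0.06, 4.3, -1.4], [0, 0, 0], 0.85], [[0.06, 4.3, -2.4], [0, 0, 0], 0.85], [[0.06, 4.3, -3.4], [0, 0, 0], 0.85], [[0.06, 4.3, -4.2], [0, 0, 0], 0.85], [[0.06, 4.3, -4.7], [0, 0, 0], 0.85], [[0.06, 4.3, -4.7], [0, 0, 0], 0.85]]}}

```text
clock: 7.3
ee_pos: [0.4696, 0.3507, 0.1436]
ee_rot: [0.0, 0.739, 0.674, -0.003]
ft_force: [-0.8, -0.8, -1.9]
gripper_width: 0.228
grasp_force: 44.4
```

```bash
python3 - <<'E'
from cell import ctrl
from h import *
s=st(ctrl);p=np.array(s["ee_pos"])*1000
for i,t in enumerate([(470,353.9),(463.3,280.3),(456.6,206.5)]): print(i+1,((np.array([*t,96])-p)/30).round(2))
E
```

```text
t 7.3 pos [469.6 350.7 143.6] ydir -5.31 tilt [-0.0037 -0.0035] q [-0.23  0.49 -0.66  1.87  0.37  0.92 -1.17] w 0.2280669940676017 F [-0.8 -0.8 -1.9]
1 [ 0.01  0.11 -1.59]
2 [-0.21 -2.35 -1.59]
3 [-0.43 -4.81 -1.59]
```

Emit:
{"api": "servo_tool", "payload": {"moves": [[[0, 0, -0.6], [0, 0, 0], 0.85], [[0, 0, -1.2], [0, 0, 0], 0.85], [[0, 0, -1.5], [0, 0, 0], 0.85], [[0, 0, -1.65], [0, 0, 0], 0.85], [[0, 0, -1.67], [0, 0, 0], 0.85], [[0, 0, -1.67], [0, 0, 0], 0.85], [[0, 0, -1.67], [0, 0, 0], 0.7], [[0, 0, -1.67], [0, 0, 0], 0.7], [[0, 0, -1.67], [0, 0, 0], 0.7], [[0, 0, -1.67], [0, 0, 0], 0.7], [[0, 0, -2], [0, 0, 0], 0.7], [[0, 0, -2.35], [0, 0, 0], 0.7]]}}

```text
clock: 8.3
ee_pos: [0.4702, 0.3539, 0.0761]
ee_rot: [0.0, 0.738, 0.674, 0.001]
ft_force: [0.1, -0.5, -0.4]
gripper_width: 0.301
grasp_force: 0.0
```

Emit:
{"api": "servo_tool", "payload": {"moves": [[[0, 0, 0], [0, 0, 0], 0.7], [[0.13, -0.01, 0], [0, 0, 0], 0.7], [[0.27, -0.02, 0], [0, 0, 0], 0.7], [[0.4, -0.04, 0], [0, 0, 0], 0.7], [[0.55, -0.05, 0], [0, 0, 0], 0.7], [[0.7, -0.06, 0], [0, 0, 0], 0.7], [[0.83, -0.08, 0], [0, 0, 0], 0.7], [[1, -0.09, 0], [0, 0, 0], 0.7], [[1.13, -0.1, 0], [0, 0, 0], 0.7], [[1.27, -0.12, 0], [0, 0, 0], 0.7], [[1.4, -0.13, 0], [0, 0, 0], 0.7], [[1.5, -0.14, 0], [0, 0, 0], 0.7]]}}

```text
clock: 9.3
ee_pos: [0.5153, 0.3494, 0.0763]
ee_rot: [-0.0, 0.738, 0.674, -0.0]
ft_force: [-1.5, -0.1, 0.9]
gripper_width: 0.298
grasp_force: 0.6
```

```bash
cat >> h.py <<'E'
RD=np.array([[.99588,-.09063],[.09063,.99588]])
def tip(ctrl,near=None,z=(.098,.130),save=None,r=.022):
    s=st(ctrl);c=ctrl.capture("wrist");p=np.array(s["ee_pos"]) if near is None else np.array(near)
    if save:cv2.imwrite(save,c["pixels"][:,:,::-1])
    P=cloud(c);m=(c["depth"]>0)&(np.hypot(P[...,0]-p[0],P[...,1]-p[1])<r)&(P[...,2]>z[0])&(P[...,2]<z[1])
    h=hsv(c);m&=~((h[...,1]<60)&(h[...,2]>60)&(h[...,2]<185)) if 0 else True
    q=P[m]
    if len(q)<10: print("no tip");return c
    top=np.percentile(q[:,2],97);t=q[q[:,2]>top-.004];rc=cv2.minAreaRect((t[:,:2]*1000).astype(np.float32))
    pl=np.linalg.lstsq(np.c_[t[:,:2],np.ones(len(t))],t[:,2],rcond=None)[0]
    d=RD@np.array(rc[0]);print("tip z",np.median(t[:,2]).round(4),"xy",np.round(rc[0],1),"size",np.round(rc[1],1),"ang",round(rc[2],1),"slope",pl[:2].round(3),"n",len(t),"dock x,y",(d-[502.5,321]).round(1),"travel",(d[0]-436).round(1))
    return c
E
python3 - <<'E'
from cell import ctrl
from h import *
tip(ctrl,save="pics/p1.png")
E
```

```text
t 9.3 pos [515.3 349.4  76.3] ydir -5.2 tilt [-0.  0.] q [-0.25  0.62 -0.6   1.83  0.46  0.84 -1.17] w 0.2975520818754079 F [-1.5 -0.1  0.9]
tip z 0.1283 xy [516.1 361.9] size [ 9.3 32.6] ang 84.5 slope [-0.005 -0.081] n 1562 dock x,y [-21.3  86.2] travel 45.2
```

View pics/p1.png

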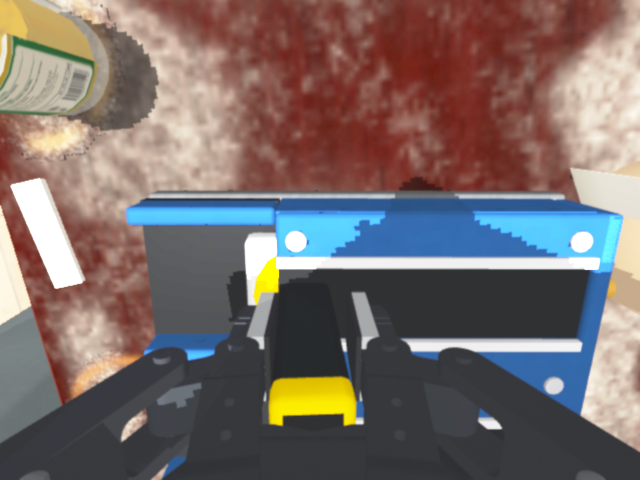

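Yellow slides on the ledge, tip at (312,400), white foot entering under the cover. Pushing on in 10 mm checks.

```bash
sed -i 's/z=(.098,.130)/z=(.1,.1235)/' h.py
```

Emit:
{"api": "servo_tool", "payload": {"moves": [[[0.1, -0.01, 0], [0, 0, 0], 0.7], [[0.2, -0.02, 0], [0, 0, 0], 0.7], [[0.3, -0.03, 0], [0, 0, 0], 0.7], [[0.4, -0.04, 0], [0, 0, 0], 0.7], [[0.5, -0.05, 0], [0, 0, 0], 0.7], [[0.6, -0.05, 0], [0, 0, 0], 0.7], [[0.7, -0.06, 0], [0, 0, 0], 0.7], [[0.8, -0.07, 0], [0, 0, 0], 0.7], [[0.9, -0.08, 0], [0, 0, 0], 0.7], [[1.0, -0.09, 0], [0, 0, 0], 0.7], [[1.1, -0.1, 0], [0, 0, 0], 0.7], [[1.1, -0.1, 0], [0, 0, 0], 0.7]]}}

```text
clock: 10.35
ee_pos: [0.5486, 0.3464, 0.0763]
ee_rot: [0.0, 0.739, 0.674, 0.0]
ft_force: [-0.3, -0.4, -0.5]
gripper_width: 0.302
grasp_force: 0.2
```

```bash
python3 - <<'E'
from cell import ctrl
from h import *
tip(ctrl)
E
```

```text
t 10.35 pos [548.6 346.4  76.3] ydir -5.22 tilt [0.0003 0.0002] q [-0.23  0.65 -0.59  1.77  0.46  0.87 -1.12] w 0.30205007209000717 F [-0.3 -0.4 -0.5]
tip z 0.1197 xy [549.4 355.4] size [15.8 31. ] ang 84.9 slope [-0.014  0.065] n 3221 dock x,y [12.4 82.7] travel 78.9
```

Emit:
{"api": "servo_tool", "payload": {"moves": [[[0.06, -0.01, 0], [0, 0, 0], 0.7], [[0.12, -0.01, 0], [0, 0, 0], 0.7], [[0.18, -0.02, 0], [0, 0, 0], 0.7], [[0.24, -0.02, 0], [0, 0, 0], 0.7], [[0.3, -0.03, 0], [0, 0, 0], 0.7], [[0.36, -0.03, 0], [0, 0, 0], 0.7], [[0.4, -0.04, 0], [0, 0, 0], 0.7], [[0.4, -0.04, 0], [0, 0, 0], 0.7]]}}

```text
clock: 11.07
ee_pos: [0.5602, 0.3452, 0.0763]
ee_rot: [0.0, 0.738, 0.674, 0.0]
ft_force: [-0.6, 0.0, 0.1]
gripper_width: 0.3
grasp_force: 0.1
```

```bash
python3 - <<'E'
from cell import ctrl
from h import *
tip(ctrl)
E
```

```text
t 11.0667 pos [560.2 345.2  76.3] ydir -5.21 tilt [0.0001 0.0001] q [-0.22  0.66 -0.59  1.74  0.46  0.88 -1.11] w 0.30003272899127387 F [-0.6  0.   0.1]
tip z 0.1191 xy [561.2 354.3] size [16.1 31.6] ang 84.6 slope [-0.011  0.12 ] n 3165 dock x,y [24.3 82.7] travel 90.8
```

```bash
cat >> h.py <<'E'
def tipz(ctrl,col,save=None):
    s=st(ctrl);c=ctrl.capture("wrist");p=np.array(s["ee_pos"]);P=cloud(c);h=hsv(c)
    if save:cv2.imwrite(save,c["pixels"][:,:,::-1])
    lo,hi=RG[col];m=cv2.inRange(h,np.array((lo[0],lo[1] if col!="white" else 0,100)),np.array(hi))>0
    m&=(np.hypot(P[...,0]-p[0],P[...,1]-p[1])<.03)&(P[...,2]>.09)&(P[...,2]<.13)
    q=P[m]
    if len(q)<10: print("no tip");return
    d=q[:,:2]*1000@RD.T-[502.5,321]
    print(col,len(q),"z pct",np.percentile(q[:,2],[5,50,90,97]).round(4),"dockx",np.percentile(d[:,0],[2,98]).round(1),"docky",np.percentile(d[:,1],[2,98]).round(1))
E
python3 - <<'E'
from cell import ctrl
from h import *
tipz(ctrl,"yellow")
E
```

```text
t 11.1167 pos [560.  345.3  76.3] ydir -5.2 tilt [0.     0.0001] q [-0.22  0.66 -0.59  1.75  0.46  0.88 -1.11] w 0.29765086283354364 F [ 0.3  0.9 -0.4]
yellow 4412 z pct [0.111  0.1183 0.1198 0.1203] dockx [15.6 34.3] docky [75.8 84.2]
```

Emit:
{"api": "servo_tool", "payload": {"moves": [[[0.06, -0.01, 0], [0, 0, 0], 0.7], [[0.12, -0.01, 0], [0, 0, 0], 0.7], [[0.18, -0.02, 0], [0, 0, 0], 0.7], [[0.24, -0.02, 0], [0, 0, 0], 0.7], [[0.3, -0.03, 0], [0, 0, 0], 0.7], [[0.3, -0.03, 0], [0, 0, 0], 0.7]]}}

```text
clock: 11.67
ee_pos: [0.5693, 0.3443, 0.0763]
ee_rot: [0.0, 0.739, 0.674, 0.0]
ft_force: [-1.2, 0.5, 1.1]
gripper_width: 0.304
grasp_force: 0.0
```

```bash
python3 - <<'E'
from cell import ctrl
from h import *
tipz(ctrl,"yellow")
E
```

```text
t 11.6667 pos [569.3 344.3  76.3] ydir -5.21 tilt [0.0001 0.    ] q [-0.22  0.67 -0.59  1.73  0.46  0.89 -1.1 ] w 0.30350104349373463 F [-1.2  0.5  1.1]
yellow 3709 z pct [0.1101 0.117  0.1189 0.1194] dockx [25.3 44.2] docky [75.8 84. ]
```

Emit:
{"api": "servo_tool", "payload": {"moves": [[[0.06, -0.01, 0], [0, 0, 0], 0.7], [[0.12, -0.01, 0], [0, 0, 0], 0.7], [[0.18, -0.02, 0], [0, 0, 0], 0.7], [[0.24, -0.02, 0], [0, 0, 0], 0.7], [[0.3, -0.03, 0], [0, 0, 0], 0.7], [[0.3, -0.03, 0], [0, 0, 0], 0.7]]}}

```text
clock: 12.22
ee_pos: [0.5783, 0.3434, 0.0763]
ee_rot: [0.0, 0.739, 0.674, 0.0]
ft_force: [-0.2, 0.3, -0.5]
gripper_width: 0.299
grasp_force: 0.1
```

```bash
python3 - <<'E'
from cell import ctrl
from h import *
tipz(ctrl,"yellow","pics/p2.png")
E
```

```text
t 12.2167 pos [578.3 343.4  76.3] ydir -5.21 tilt [0.0001 0.0001] q [-0.21  0.68 -0.59  1.71  0.46  0.89 -1.09] w 0.29870309143053675 F [-0.2  0.3 -0.5]
yellow 4590 z pct [0.1097 0.117  0.1185 0.119 ] dockx [34.6 53.3] docky [74.5 83.8]
```

Emit:
{"api": "servo_tool", "payload": {"moves": [[[0.06, -0.01, 0], [0, 0, 0], 0.7], [[0.12, -0.01, 0], [0, 0, 0], 0.7], [[0.18, -0.02, 0], [0, 0, 0], 0.7], [[0.24, -0.02, 0], [0, 0, 0], 0.7], [[0.3, -0.03, 0], [0, 0, 0], 0.7], [[0.3, -0.03, 0], [0, 0, 0], 0.7]]}}

```text
clock: 12.77
ee_pos: [0.5873, 0.3425, 0.0763]
ee_rot: [0.0, 0.739, 0.674, 0.0]
ft_force: [0.3, -0.3, -0.2]
gripper_width: 0.302
grasp_force: 0.1
```

```bash
python3 - <<'E'
from cell import ctrl
from h import *
tipz(ctrl,"yellow","pics/p3.png")
E
```

```text
t 12.7667 pos [587.3 342.5  76.3] ydir -5.21 tilt [0.0001 0.0001] q [-0.21  0.69 -0.58  1.69  0.46  0.9  -1.07] w 0.3015875594787808 F [ 0.3 -0.3 -0.2]
yellow 4650 z pct [0.1091 0.1163 0.1177 0.1183] dockx [43.8 62.5] docky [73.7 83.6]
```

View pics/p3.png

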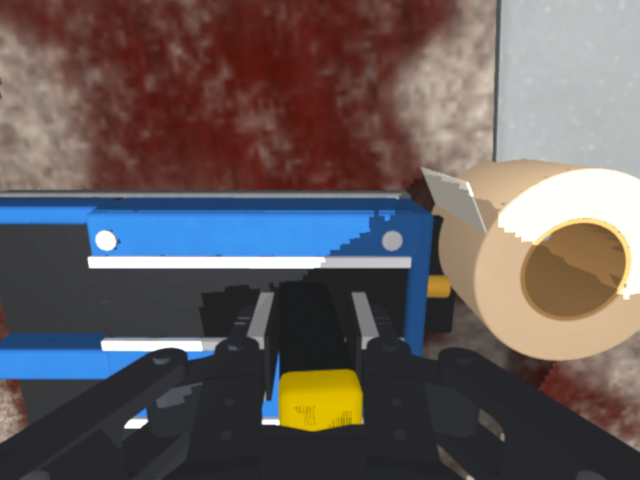

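```bash
python3 - <<'E'
from cell import ctrl
from h import *
s=st(ctrl);c=ctrl.capture("wrist");np.savez("w5.npz",**c);P=cloud(c)
for u,v in[(250,228),(400,222),(150,228),(210,262),(570,200),(470,260),(620,330)]: print((u,v),P[v,u].round(4))
m=cv2.inRange(hsv(c),(22,150,100),(34,255,255))>0
m&=(P[...,2]>.09)&(P[...,2]<.13)&(abs(P[...,1]-.345)<.04);ys,xs=np.nonzero(m);print(ys.min(),ys.max(),xs.min(),xs.max())
for v in range(ys.min(),ys.max()+1,5):
    k=np.nonzero(m[v])[0]
    if len(k)>5:
        d=P[v,k][:,:2]*1000@RD.T-[502.5,321];print(v,k[0],k[-1],P[v,k[3]].round(4),P[v,k[-4]].round(4),d[[0,-1]].round(1).tolist())
E
```

```text
t 12.8167 pos [587.1 342.6  76.3] ydir -5.2 tilt [0.0002 0.0001] q [-0.21  0.69 -0.58  1.69  0.46  0.9  -1.07] w 0.2971733391697842 F [ 0.1  0.5 -0.6]
(250, 228) [0.5665 0.3771 0.0492]
(400, 222) [0.6231 0.3746 0.0501]
(150, 228) [0.5287 0.3805 0.0491]
(210, 262) [0.5496 0.3655 0.0504]
(570, 200) [0.6792 0.3797 0.0608]
(470, 260) [0.647  0.3595 0.0566]
(620, 330) [0.7017 0.3284 0.0614]
369 431 279 362
369 336 348 [0.5948 0.3514 0.1071] [0.5963 0.3516 0.1075] [[57.2, 83.4], [60.3, 82.6]]
374 283 355 [0.5814 0.3525 0.109 ] [0.5979 0.3511 0.1091] [[43.7, 81.8], [62.0, 82.2]]
379 280 357 [0.5807 0.3523 0.1107] [0.5982 0.3511 0.1113] [[42.9, 80.7], [62.4, 81.6]]
384 280 359 [0.5809 0.3526 0.1132] [0.5985 0.3504 0.1123] [[43.2, 81.8], [62.7, 81.4]]
389 279 361 [0.5806 0.3517 0.1139] [0.5988 0.3505 0.1145] [[43.0, 80.4], [65.6, 68.0]]
394 279 362 [0.5808 0.352  0.1161] [0.5988 0.35   0.1157] [[43.1, 80.2], [63.3, 79.8]]
399 279 362 [0.5807 0.3505 0.1159] [0.5987 0.3491 0.1163] [[43.2, 80.2], [63.4, 78.0]]
404 279 361 [0.5807 0.3502 0.1174] [0.5984 0.3474 0.1159] [[43.3, 79.2], [62.8, 78.6]]
409 280 361 [0.5806 0.3478 0.116 ] [0.5984 0.3456 0.1153] [[43.6, 78.8], [62.9, 77.1]]
414 280 361 [0.5808 0.3479 0.118 ] [0.5983 0.3448 0.1162] [[43.5, 77.2], [62.9, 75.7]]
419 280 360 [0.5804 0.3457 0.117 ] [0.598  0.3428 0.1154] [[43.5, 75.9], [62.7, 74.5]]
424 280 360 [0.5804 0.3449 0.1176] [0.5973 0.351  0.1267] [[43.3, 72.7], [61.1, 82.5]]
429 299 326 [0.5847 0.3431 0.1176] [0.5897 0.3424 0.1174] [[48.5, 84.0], [54.0, 82.5]]
```

Emit:
{"api": "servo_tool", "payload": {"moves": [[[0.06, -0.01, 0], [0, 0, 0], 0.7], [[0.12, -0.01, 0], [0, 0, 0], 0.7], [[0.18, -0.02, 0], [0, 0, 0], 0.7], [[0.24, -0.02, 0], [0, 0, 0], 0.7], [[0.3, -0.03, 0], [0, 0, 0], 0.7], [[0.3, -0.03, 0], [0, 0, 0], 0.7]]}}

```text
clock: 13.37
ee_pos: [0.5961, 0.3418, 0.0764]
ee_rot: [-0.0, 0.738, 0.674, 0.0]
ft_force: [-2.0, 0.6, 1.4]
gripper_width: 0.3
grasp_force: 1.0
```

```bash
cat >> h.py <<'E'
def tilt(ctrl,col,save=None):
    "top-face heights at front and back edge of the tip; tip centre in dock frame"
    s=st(ctrl);c=ctrl.capture("wrist");P=cloud(c);p=np.array(s["ee_pos"]);h=hsv(c)
    if save:cv2.imwrite(save,c["pixels"][:,:,::-1])
    lo,hi=RG[col];m=cv2.inRange(h,np.array((lo[0],lo[1],100)),np.array(hi))>0
    m&=(np.hypot(P[...,0]-p[0],P[...,1]-p[1])<.03)&(P[...,2]>.09)&(P[...,2]<.126)
    m[:398]=False;q=P[m]
    if len(q)<20: print("no tip");return
    d=q[:,:2]*1000@RD.T-[502.5,321];a,b=np.percentile(d[:,0],[2,98]);A=np.polyfit(d[:,0],q[:,2]*1000,1)
    t=np.array(s["ee_pos"][:2])*1000@RD.T-[502.5,321]
    print(col,len(q),"tip dock x",((a+b)/2).round(1),"w",(b-a).round(1),"z mid",np.polyval(A,(a+b)/2).round(2),"fwd tilt deg",-np.degrees(np.arctan(A[0])).round(1),"TCP dock",t.round(1))
E
python3 - <<'E'
from cell import ctrl
from h import *
tilt(ctrl,"yellow","pics/p4.png")
E
```

```text
t 13.3667 pos [596.1 341.8  76.4] ydir -5.2 tilt [0.     0.0002] q [-0.21  0.7  -0.58  1.67  0.46  0.91 -1.06] w 0.2998824573054496 F [-2.   0.6  1.4]
yellow 2204 tip dock x 62.7 w 18.7 z mid 113.4 fwd tilt deg 4.6 TCP dock [60.2 73.4]
```

Emit:
{"api": "servo_tool", "payload": {"moves": [[[-0.1, 0.01, 0], [0, 0, 0], 0.7], [[-0.17, 0.01, 0], [0, 0, 0], 0.66], [[-0.17, 0.01, 0], [0, 0, 0], 0.66], [[-0.17, 0.01, 0], [0, 0, 0], 0.66], [[-0.17, 0.01, 0], [0, 0, 0], 0.66]]}}

```text
clock: 13.83
ee_pos: [0.5908, 0.342, 0.0764]
ee_rot: [0.0, 0.738, 0.674, 0.0]
ft_force: [0.4, 0.0, -0.2]
gripper_width: 0.339
grasp_force: 0.0
```

```bash
python3 - <<'E'
from cell import ctrl
from h import *
tilt(ctrl,"yellow","pics/p4.png")
E
```

```text
t 13.8333 pos [590.8 342.   76.4] ydir -5.19 tilt [ 0.0002 -0.    ] q [-0.21  0.69 -0.58  1.68  0.46  0.91 -1.07] w 0.3390166188538126 F [ 0.4  0.  -0.2]
yellow 2290 tip dock x 53.4 w 18.7 z mid 111.53 fwd tilt deg 0.3 TCP dock [54.9 73.1]
```

Yellow is seated upright in lane 1 (tip fell 8 mm, tilt 0). Back for the white one.

Emit:
{"api": "servo_tool", "payload": {"moves": [[[0, 0, 0.5], [0, 0, 0], 0.6], [[0, 0, 1.5], [0, 0, 0], 0.4], [[0, 0, 2.6], [0, 0, 0], 0], [[0, -0.3, 3.7], [0, 0, 0], 0], [[-0.2, -1.2, 4.7], [0, 0, 0], 0], [[-0.4, -2.2, 5.6], [0, 0, 0.1], 0], [[-0.6, -3.3, 6.2], [0, 0, 0.2], 0], [[-0.9, -4.4, 6.4], [0, 0, 0.3], 0], [[-1.2, -5.5, 6.4], [0, 0, 0.3], 0], [[-1.5, -6.6, 6.4], [0, 0, 0.4], 0], [[-1.8, -7.7, 6.4], [0, 0, 0.4], 0], [[-2.1, -8.8, 6.4], [0, 0, 0.4], 0]]}}

```text
clock: 14.88
ee_pos: [0.527, 0.0767, 0.2695]
ee_rot: [0.0, 0.726, 0.687, 0.0]
ft_force: [0.8, -0.6, -0.6]
gripper_width: 1.0
grasp_force: 0.0
```

Emit:
{"api": "servo_tool", "payload": {"moves": [[[-0.2, -1, 0], [0, 0, 0], 0], [[-0.4, -2, 0], [0, 0, 0], 0], [[-0.6, -3.1, 0], [0, 0, 0], 0], [[-0.8, -4.2, 0], [0, 0, 0], 0], [[-1, -5.3, 0], [0, 0, 0], 0], [[-1.2, -6.4, 0], [0, 0, 0], 0], [[-1.4, -7.5, 0], [0, 0, 0], 0], [[-1.6, -8.6, 0], [0, 0, 0], 0], [[-1.9, -9.6, 0], [0, 0, 0], 0], [[-2.1, -10.5, -0.3], [0, 0, 0], 0], [[-2.3, -11.4, -0.8], [0, 0, 0], 0], [[-2.36, -11.7, -1], [0, 0, 0], 0]]}}

```text
clock: 15.88
ee_pos: [0.4551, -0.2766, 0.2379]
ee_rot: [0.0, 0.728, 0.686, -0.001]
ft_force: [-0.9, -0.2, -0.1]
gripper_width: 0.998
grasp_force: 0.0
```

Emit:
{"api": "servo_tool", "payload": {"moves": [[[0, 0, 0], [0, 0, 0], 0], [[0, 0, 0], [0, 0, 0], 0]]}}

```text
clock: 16.05
ee_pos: [0.457, -0.2725, 0.2388]
ee_rot: [-0.0, 0.727, 0.687, 0.0]
ft_force: [0.2, 0.8, -0.4]
gripper_width: 1.002
grasp_force: 0.0
```

```bash
cat >> h.py <<'E'
def look(ctrl,near,save=None):
    s=st(ctrl);c=ctrl.capture("wrist");p=np.array(s["ee_pos"])*1000
    if save:cv2.imwrite(save,c["pixels"][:,:,::-1])
    for o in holders(c,near):
        if o[3] is None: print("none");continue
        a=o[3][2];a=(a+45)%90-45;print("tip",np.round(o[3][0],1),"size",np.round(o[3][1],1),"yaw",round(a,1),"n",o[4],"z",o[5],"units to go",((np.array([*o[3][0],78])-p)/30).round(2))
    return c
E
python3 - <<'E'
from cell import ctrl
from h import *
look(ctrl,[(.457,-.274),(.443,-.348)])
E
```

```text
t 16.05 pos [ 457.  -272.5  238.8] ydir -3.21 tilt [0.0001 0.0005] q [ 0.81  0.24 -0.45  1.92  0.12  1.01  0.25] w 1.0017411941028822 F [ 0.2  0.8 -0.4]
tip [ 457.  -273.6] size [19.8 19.6] yaw -3.0 n 876 z 0.1024 units to go [-0.   -0.04 -5.36]
tip [ 443.6 -347.7] size [20.6 20.5] yaw 14.7 n 757 z 0.1023 units to go [-0.45 -2.5  -5.36]
```

Emit:
{"api": "servo_tool", "payload": {"moves": [[[0, -0.04, -1], [0, 0, 0], 0], [[0, -0.04, -2], [0, 0, 0], 0], [[0, -0.04, -3], [0, 0, 0], 0], [[0, -0.04, -4], [0, 0, 0], 0], [[0, -0.04, -4.8], [0, 0, 0], 0], [[0, -0.04, -5.2], [0, 0, 0], 0.1], [[0, -0.04, -5.36], [0, 0, 0], 0.4], [[0, -0.04, -5.36], [0, 0, 0], 0.8], [[0, -0.04, -5.36], [0, 0, 0], 0.85], [[0, -0.04, -5.36], [0, 0, 0], 0.85], [[0, -0.04, -5.36], [0, 0, 0], 0.85], [[0, -0.04, -5.36], [0, 0, 0], 0.85]]}}

```text
clock: 17.1
ee_pos: [0.4577, -0.2746, 0.0789]
ee_rot: [0.001, 0.727, 0.687, 0.0]
ft_force: [-1.4, 1.4, 9.4]
gripper_width: 0.23
grasp_force: 45.0
```

Emit:
{"api": "servo_tool", "payload": {"moves": [[[0, 0, 0], [0, 0, 0], 0.85], [[0, 0, 0], [0, 0, 0], 0.85], [[0, 0, 0.3], [0, 0, 0], 0.85], [[0, 0, 1], [0, 0, 0], 0.85], [[0, 0, 2], [0, 0, 0], 0.85], [[0, 0, 3], [0, 0, 0], 0.85], [[0, 0, 4], [0, 0, 0], 0.85], [[0, 0, 5], [0, 0, 0], 0.85], [[0, 0, 6], [0, 0, 0], 0.85], [[0.1, 0.3, 6.8], [0, 0, 0], 0.85], [[0.2, 1, 7], [0, 0, 0], 0.85], [[0.3, 2, 7], [0, 0, 0], 0.85]]}}

```text
clock: 18.1
ee_pos: [0.4664, -0.2155, 0.2906]
ee_rot: [0.002, 0.728, 0.686, 0.0]
ft_force: [0.3, -0.5, -2.0]
gripper_width: 0.228
grasp_force: 43.5
```

Emit:
{"api": "servo_tool", "payload": {"moves": [[[0.1, 1, 0], [0, 0, 0], 0.85], [[0.2, 2, 0], [0, 0, 0], 0.85], [[0.3, 3, 0], [0, 0, -0.1], 0.85], [[0.3, 4, 0], [0, 0, -0.2], 0.85], [[0.3, 5, 0], [0, 0, -0.3], 0.85], [[0.3, 6, 0], [0, 0, -0.4], 0.85], [[0.3, 7, 0], [0, 0, -0.4], 0.85], [[0.2, 8, 0], [0, 0, -0.4], 0.85], [[0.2, 9, 0], [0, 0, -0.4], 0.85], [[0.1, 10, 0], [0, 0, -0.4], 0.85], [[0, 11, 0], [0, 0, -0.4], 0.85], [[-0.1, 12, 0], [0, 0, -0.4], 0.85]]}}

```text
clock: 19.1
ee_pos: [0.4623, 0.1472, 0.2884]
ee_rot: [0.0, 0.738, 0.674, 0.0]
ft_force: [1.8, -0.7, -1.5]
gripper_width: 0.23
grasp_force: 43.5
```

Emit:
{"api": "servo_tool", "payload": {"moves": [[[0, 1, 0], [0, 0, 0], 0.85], [[0, 2, 0], [0, 0, 0], 0.85], [[0, 3, 0], [0, 0, 0], 0.85], [[0, 3.9, 0], [0, 0, 0], 0.85], [[0, 4.46, 0], [0, 0, 0], 0.85], [[0, 4.46, -0.6], [0, 0, 0], 0.85], [[0, 4.46, -1.5], [0, 0, 0], 0.85], [[0, 4.46, -2.5], [0, 0, 0], 0.85], [[0, 4.46, -3.4], [0, 0, 0], 0.85], [[0, 4.46, -4], [0, 0, 0], 0.85], [[0, 4.46, -4], [0, 0, 0], 0.85], [[0, 4.46, -4], [0, 0, 0], 0.85]]}}

```text
clock: 20.1
ee_pos: [0.4627, 0.2795, 0.1679]
ee_rot: [-0.0, 0.738, 0.674, -0.001]
ft_force: [-0.0, 0.6, -2.3]
gripper_width: 0.228
grasp_force: 43.5
```

```bash
python3 - <<'E'
from cell import ctrl
from h import *
s=st(ctrl);print(((np.array([463.3,280.3,96.5])-np.array(s["ee_pos"])*1000)/30).round(2))
c=ctrl.capture("wrist");P=cloud(c);d=P[...,:2]*1000@RD.T-[502.5,321]
b=cv2.inRange(hsv(c),(95,90,40),(128,255,255))>0
m=b&(abs(P[...,2]-.0355)<.005)
print("guides", np.histogram(d[m][:,1],np.arange(-60,130,4)))
E
```

```text
t 20.1 pos [462.7 279.5 167.9] ydir -5.17 tilt [-0.0009 -0.0005] q [-0.02  0.41 -0.79  1.95  0.36  0.93 -1.08] w 0.22843965417621093 F [-0.   0.6 -2.3]
[ 0.02  0.03 -2.38]
guides (array([  0,   0,   0,   0,   0,   0,   0,   0,   0,   0,   0,   0,   0,
         0,   0,   0,   0,   0,   0,   0,   0,   0, 293, 597, 679, 610,
       363,   0,   0,   0,   0,   0,   0,   0,   0,   0,   0,   0,   0,
         0, 191, 839, 654,   0,   0,   0,   0]), array([-60, -56, -52, -48, -44, -40, -36, -32, -28, -24, -20, -16, -12,
        -8,  -4,   0,   4,   8,  12,  16,  20,  24,  28,  32,  36,  40,
        44,  48,  52,  56,  60,  64,  68,  72,  76,  80,  84,  88,  92,
        96, 100, 104, 108, 112, 116, 120, 124, 128]))
```

Emit:
{"api": "servo_tool", "payload": {"moves": [[[0, 0.04, -0.8], [0, 0, 0], 0.85], [[0, 0.04, -1.6], [0, 0, 0], 0.85], [[0, 0.04, -2.1], [0, 0, 0], 0.85], [[0, 0.04, -2.35], [0, 0, 0], 0.85], [[0, 0.04, -2.38], [0, 0, 0], 0.85], [[0, 0.04, -2.38], [0, 0, 0], 0.85], [[0, 0.04, -2.38], [0, 0, 0], 0.7], [[0, 0.04, -2.38], [0, 0, 0], 0.7], [[0, 0.04, -2.38], [0, 0, 0], 0.7], [[0, 0.04, -2.7], [0, 0, 0], 0.7], [[0, 0.04, -3.06], [0, 0, 0], 0.7], [[0, 0.04, -3.06], [0, 0, 0], 0.7]]}}

```text
clock: 21.15
ee_pos: [0.4621, 0.2801, 0.0736]
ee_rot: [-0.0, 0.738, 0.674, -0.001]
ft_force: [-0.4, -0.8, -0.8]
gripper_width: 0.299
grasp_force: 0.0
```

Emit:
{"api": "servo_tool", "payload": {"moves": [[[0.13, -0.01, 0], [0, 0, 0], 0.7], [[0.27, -0.02, 0], [0, 0, 0], 0.7], [[0.4, -0.04, 0], [0, 0, 0], 0.7], [[0.55, -0.05, 0], [0, 0, 0], 0.7], [[0.7, -0.06, 0], [0, 0, 0], 0.7], [[0.83, -0.08, 0], [0, 0, 0], 0.7], [[1, -0.09, 0], [0, 0, 0], 0.7], [[1.15, -0.1, 0], [0, 0, 0], 0.7], [[1.3, -0.12, 0], [0, 0, 0], 0.7], [[1.45, -0.13, 0], [0, 0, 0], 0.7], [[1.6, -0.15, 0], [0, 0, 0], 0.7], [[1.75, -0.16, 0], [0, 0, 0], 0.7]]}}

```text
clock: 22.15
ee_pos: [0.5159, 0.276, 0.0757]
ee_rot: [-0.0, 0.738, 0.674, -0.0]
ft_force: [-2.3, -0.1, 1.9]
gripper_width: 0.301
grasp_force: 1.1
```

Emit:
{"api": "servo_tool", "payload": {"moves": [[[0.1, -0.01, 0], [0, 0, 0], 0.7], [[0.2, -0.02, 0], [0, 0, 0], 0.7], [[0.3, -0.03, 0], [0, 0, 0], 0.7], [[0.4, -0.04, 0], [0, 0, 0], 0.7], [[0.47, -0.04, 0], [0, 0, 0], 0.7], [[0.47, -0.04, 0], [0, 0, 0], 0.7]]}}

```text
clock: 22.65
ee_pos: [0.53, 0.2748, 0.0757]
ee_rot: [0.0, 0.739, 0.674, 0.0]
ft_force: [0.6, 0.9, -0.4]
gripper_width: 0.298
grasp_force: 0.0
```

```bash
python3 - <<'E'
from cell import ctrl
from h import *
tilt(ctrl,"white","pics/q1.png")
E
```

```text
t 22.65 pos [530.  274.8  75.7] ydir -5.21 tilt [0.0001 0.0001] q [-0.07  0.61 -0.68  1.89  0.51  0.83 -1.1 ] w 0.2975912615998759 F [ 0.6  0.9 -0.4]
white 2498 tip dock x 1.5 w 18.8 z mid 119.09 fwd tilt deg 2.9 TCP dock [0.4 0.7]
```

View pics/q1.png

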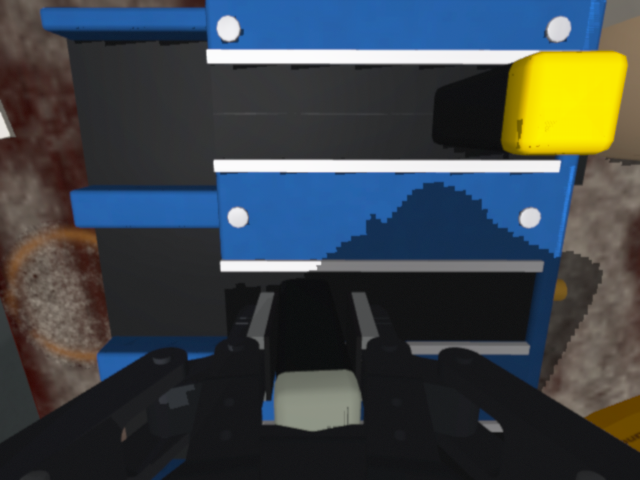

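White tip at (317,400) sliding in lane 2; yellow seated at (565,105).

Emit:
{"api": "servo_tool", "payload": {"moves": [[[0.06, -0.01, 0], [0, 0, 0], 0.7], [[0.12, -0.01, 0], [0, 0, 0], 0.7], [[0.18, -0.02, 0], [0, 0, 0], 0.7], [[0.24, -0.02, 0], [0, 0, 0], 0.7], [[0.3, -0.03, 0], [0, 0, 0], 0.7], [[0.34, -0.03, 0], [0, 0, 0], 0.7], [[0.34, -0.03, 0], [0, 0, 0], 0.7]]}}

```text
clock: 23.28
ee_pos: [0.54, 0.2739, 0.0757]
ee_rot: [-0.0, 0.738, 0.674, 0.0]
ft_force: [0.1, -0.2, 0.6]
gripper_width: 0.298
grasp_force: 0.1
```

```bash
python3 - <<'E'
from cell import ctrl
from h import *
tilt(ctrl,"white")
E
```

```text
t 23.2833 pos [540.  273.9  75.7] ydir -5.21 tilt [0.     0.0001] q [-0.06  0.62 -0.68  1.87  0.51  0.84 -1.09] w 0.2984969755609768 F [ 0.1 -0.2  0.6]
white 2476 tip dock x 11.9 w 18.8 z mid 118.43 fwd tilt deg 2.9 TCP dock [10.5  0.7]
```

Emit:
{"api": "servo_tool", "payload": {"moves": [[[0.06, -0.01, 0], [0, 0, 0], 0.7], [[0.12, -0.01, 0], [0, 0, 0], 0.7], [[0.18, -0.02, 0], [0, 0, 0], 0.7], [[0.24, -0.02, 0], [0, 0, 0], 0.7], [[0.3, -0.03, 0], [0, 0, 0], 0.7], [[0.34, -0.03, 0], [0, 0, 0], 0.7], [[0.34, -0.03, 0], [0, 0, 0], 0.7]]}}

```text
clock: 23.92
ee_pos: [0.5502, 0.273, 0.0757]
ee_rot: [-0.0, 0.738, 0.674, 0.0]
ft_force: [-0.2, -0.3, 1.2]
gripper_width: 0.3
grasp_force: 0.1
```

```bash
python3 - <<'E'
from cell import ctrl
from h import *
tilt(ctrl,"white")
E
```

```text
t 23.9167 pos [550.2 273.   75.7] ydir -5.2 tilt [0.0001 0.0001] q [-0.06  0.63 -0.67  1.85  0.51  0.85 -1.08] w 0.30036802875769986 F [-0.2 -0.3  1.2]
white 985 tip dock x 22.3 w 19.4 z mid 117.35 fwd tilt deg 3.3 TCP dock [20.7  0.7]
```

Emit:
{"api": "servo_tool", "payload": {"moves": [[[0.06, -0.01, 0], [0, 0, 0], 0.7], [[0.12, -0.01, 0], [0, 0, 0], 0.7], [[0.18, -0.02, 0], [0, 0, 0], 0.7], [[0.24, -0.02, 0], [0, 0, 0], 0.7], [[0.3, -0.03, 0], [0, 0, 0], 0.7], [[0.3, -0.03, 0], [0, 0, 0], 0.7]]}}

```text
clock: 24.47
ee_pos: [0.5594, 0.272, 0.0757]
ee_rot: [0.0, 0.739, 0.674, 0.0]
ft_force: [-0.2, 0.0, -1.0]
gripper_width: 0.297
grasp_force: 0.1
```

```bash
python3 - <<'E'
from cell import ctrl
from h import *
tilt(ctrl,"white")
E
```

```text
t 24.4667 pos [559.4 272.   75.7] ydir -5.21 tilt [0.0003 0.0001] q [-0.06  0.64 -0.67  1.83  0.51  0.86 -1.07] w 0.29719437058666026 F [-0.2  0.  -1. ]
white 1352 tip dock x 29.8 w 19.3 z mid 113.64 fwd tilt deg 1.4 TCP dock [30.   0.6]
```

Emit:
{"api": "servo_tool", "payload": {"moves": [[[0.06, -0.01, 0], [0, 0, 0], 0.7], [[0.12, -0.01, 0], [0, 0, 0], 0.7], [[0.18, -0.02, 0], [0, 0, 0], 0.7], [[0.18, -0.02, 0], [0, 0, 0], 0.7]]}}

```text
clock: 24.85
ee_pos: [0.5646, 0.2716, 0.0758]
ee_rot: [-0.0, 0.738, 0.674, 0.0]
ft_force: [-1.9, 0.3, 2.7]
gripper_width: 0.301
grasp_force: 1.3
```

Emit:
{"api": "servo_tool", "payload": {"moves": [[[-0.1, 0.01, 0], [0, 0, 0], 0.68], [[-0.15, 0.01, 0], [0, 0, 0], 0.66], [[-0.15, 0.01, 0], [0, 0, 0], 0.66], [[-0.15, 0.01, 0], [0, 0, 0], 0.66]]}}

```text
clock: 25.18
ee_pos: [0.5598, 0.2718, 0.0757]
ee_rot: [0.0, 0.738, 0.674, 0.0]
ft_force: [0.1, -0.1, -1.4]
gripper_width: 0.345
grasp_force: 0.0
```

```bash
python3 - <<'E'
from cell import ctrl
from h import *
tilt(ctrl,"white")
E
```

```text
t 25.1833 pos [559.8 271.8  75.7] ydir -5.19 tilt [ 0.0002 -0.0001] q [-0.06  0.64 -0.67  1.83  0.51  0.86 -1.07] w 0.3451821335922439 F [ 0.1 -0.1 -1.4]
white 2269 tip dock x 28.2 w 18.6 z mid 111.52 fwd tilt deg 0.3 TCP dock [30.4  0.4]
```

White seated in lane 2 (tip 111.5 mm, upright). Now orange.

Emit:
{"api": "servo_tool", "payload": {"moves": [[[0, 0, 0.5], [0, 0, 0], 0.6], [[0, 0, 1.5], [0, 0, 0], 0.4], [[0, 0, 2.6], [0, 0, 0], 0], [[0, -0.3, 3.7], [0, 0, 0], 0], [[-0.2, -1.2, 4.7], [0, 0, 0], 0], [[-0.4, -2.2, 5.6], [0, 0, 0.3], 0], [[-0.6, -3.3, 6.2], [0, 0, 0.6], 0], [[-0.9, -4.4, 6.4], [0, 0, 0.9], 0], [[-1.2, -5.5, 6.4], [0, 0, 1.2], 0], [[-1.5, -6.6, 6.4], [0, 0, 1.5], 0], [[-1.8, -7.7, 6.4], [0, 0, 1.8], 0], [[-2.1, -8.8, 6.4], [0, 0, 2.1], 0]]}}

```text
clock: 26.23
ee_pos: [0.4961, 0.0066, 0.2689]
ee_rot: [0.001, 0.673, 0.74, 0.0]
ft_force: [0.8, -0.3, -0.9]
gripper_width: 1.001
grasp_force: 0.0
```

Emit:
{"api": "servo_tool", "payload": {"moves": [[[-0.1, -1, 0], [0, 0, 0.3], 0], [[-0.2, -2, 0], [0, 0, 0.6], 0], [[-0.3, -3.1, 0], [0, 0, 0.9], 0], [[-0.5, -4.2, 0], [0, 0, 1.2], 0], [[-0.7, -5.3, 0], [0, 0, 1.5], 0], [[-0.9, -6.4, 0], [0, 0, 1.8], 0], [[-1.1, -7.5, 0], [0, 0, 1.9], 0], [[-1.3, -8.6, 0], [0, 0, 1.9], 0], [[-1.5, -9.6, 0], [0, 0, 1.9], 0], [[-1.6, -10.5, -0.3], [0, 0, 1.9], 0], [[-1.77, -11.4, -0.8], [0, 0, 1.9], 0], [[-1.77, -11.85, -1], [0, 0, 1.9], 0]]}}

```text
clock: 27.23
ee_pos: [0.4419, -0.3507, 0.2372]
ee_rot: [-0.0, 0.611, 0.791, -0.0]
ft_force: [-1.2, -0.5, -1.1]
gripper_width: 0.997
grasp_force: 0.0
```

Emit:
{"api": "servo_tool", "payload": {"moves": [[[0, 0, 0], [0, 0, 0], 0], [[0, 0, 0], [0, 0, 0], 0]]}}

```text
clock: 27.4
ee_pos: [0.4438, -0.3474, 0.2381]
ee_rot: [-0.0, 0.61, 0.792, 0.0]
ft_force: [1.1, -0.3, 0.0]
gripper_width: 1.001
grasp_force: 0.0
```

```bash
python3 - <<'E'
from cell import ctrl
from h import *
look(ctrl,[(.443,-.348)])
E
```

```text
t 27.4 pos [ 443.8 -347.4  238.1] ydir 14.78 tilt [0.0001 0.0008] q [ 1.03  0.31 -0.58  1.85  0.2   1.04  0.63] w 1.0011004369939709 F [ 1.1 -0.3  0. ]
tip [ 443.5 -348.3] size [20.2 21. ] yaw 15.4 n 906 z 0.1023 units to go [-0.01 -0.03 -5.34]
```

Emit:
{"api": "servo_tool", "payload": {"moves": [[[0, -0.03, -1], [0, 0, 0], 0], [[0, -0.03, -2], [0, 0, 0], 0], [[0, -0.03, -3], [0, 0, 0], 0], [[0, -0.03, -4], [0, 0, 0], 0], [[0, -0.03, -4.8], [0, 0, 0], 0], [[0, -0.03, -5.2], [0, 0, 0], 0.1], [[0, -0.03, -5.34], [0, 0, 0], 0.4], [[0, -0.03, -5.34], [0, 0, 0], 0.8], [[0, -0.03, -5.34], [0, 0, 0], 0.85], [[0, -0.03, -5.34], [0, 0, 0], 0.85], [[0, -0.03, -5.34], [0, 0, 0], 0.85], [[0, -0.03, -5.34], [0, 0, 0], 0.85]]}}

```text
clock: 28.45
ee_pos: [0.4444, -0.3491, 0.079]
ee_rot: [0.001, 0.61, 0.792, -0.0]
ft_force: [-0.7, 1.7, 7.6]
gripper_width: 0.231
grasp_force: 41.0
```

Emit:
{"api": "servo_tool", "payload": {"moves": [[[0, 0, 0], [0, 0, 0], 0.85], [[0, 0, 0], [0, 0, 0], 0.85], [[0, 0, 0.3], [0, 0, 0], 0.85], [[0, 0, 1], [0, 0, 0], 0.85], [[0, 0, 2], [0, 0, 0], 0.85], [[0, 0, 3], [0, 0, 0], 0.85], [[0, 0, 4], [0, 0, 0], 0.85], [[0, 0, 5], [0, 0, 0], 0.85], [[0, 0, 6], [0, 0, 0], 0.85], [[0.1, 0.3, 6.8], [0, 0, 0], 0.85], [[0.3, 1, 7], [0, 0, 0], 0.85], [[0.5, 2, 7], [0, 0, -0.2], 0.85]]}}

```text
clock: 29.45
ee_pos: [0.4591, -0.29, 0.2907]
ee_rot: [0.002, 0.618, 0.786, -0.0]
ft_force: [0.2, 0.4, -2.3]
gripper_width: 0.232
grasp_force: 40.0
```

Emit:
{"api": "servo_tool", "payload": {"moves": [[[0.2, 1, 0], [0, 0, -0.3], 0.85], [[0.4, 2, 0], [0, 0, -0.7], 0.85], [[0.6, 3, 0], [0, 0, -1.1], 0.85], [[0.7, 4, 0], [0, 0, -1.5], 0.85], [[0.7, 5, 0], [0, 0, -1.9], 0.85], [[0.7, 6, 0], [0, 0, -2.3], 0.85], [[0.6, 7, 0], [0, 0, -2.7], 0.85], [[0.5, 8, 0], [0, 0, -3.1], 0.85], [[0.4, 9, 0], [0, 0, -3.5], 0.85], [[0.3, 10, 0], [0, 0, -3.8], 0.85], [[0.1, 11, 0], [0, 0, -3.8], 0.85], [[-0.07, 12, 0], [0, 0, -3.8], 0.85]]}}

```text
clock: 30.45
ee_pos: [0.4559, 0.0729, 0.2884]
ee_rot: [0.001, 0.738, 0.674, 0.0]
ft_force: [1.3, -0.1, -2.2]
gripper_width: 0.228
grasp_force: 40.0
```

Emit:
{"api": "servo_tool", "payload": {"moves": [[[0, 1, 0], [0, 0, 0], 0.85], [[0, 2, 0], [0, 0, 0], 0.85], [[0, 3, 0], [0, 0, 0], 0.85], [[0, 3.9, 0], [0, 0, 0], 0.85], [[0, 4.48, 0], [0, 0, 0], 0.85], [[0, 4.48, -0.6], [0, 0, 0], 0.85], [[0, 4.48, -1.5], [0, 0, 0], 0.85], [[0, 4.48, -2.5], [0, 0, 0], 0.85], [[0, 4.48, -3.4], [0, 0, 0], 0.85], [[0, 4.48, -4], [0, 0, 0], 0.85], [[0, 4.48, -4], [0, 0, 0], 0.85], [[0, 4.48, -4], [0, 0, 0], 0.85]]}}

```text
clock: 31.45
ee_pos: [0.4564, 0.206, 0.168]
ee_rot: [-0.0, 0.738, 0.675, -0.0]
ft_force: [0.4, 0.0, 0.2]
gripper_width: 0.227
grasp_force: 40.0
```

```bash
python3 - <<'E'
from cell import ctrl
from h import *
s=st(ctrl);print(((np.array([456.6,206.5,96.5])-np.array(s["ee_pos"])*1000)/30).round(2))
E
```

```text
t 31.45 pos [456.4 206.  168. ] ydir -5.16 tilt [-0.0008 -0.0002] q [ 0.19  0.37 -0.88  2.03  0.36  0.9  -0.97] w 0.22721348910358993 F [0.4 0.  0.2]
[ 0.01  0.02 -2.38]
```

Emit:
{"api": "servo_tool", "payload": {"moves": [[[0, 0.02, -0.8], [0, 0, 0], 0.85], [[0, 0.02, -1.6], [0, 0, 0], 0.85], [[0, 0.02, -2.1], [0, 0, 0], 0.85], [[0, 0.02, -2.35], [0, 0, 0], 0.85], [[0, 0.02, -2.38], [0, 0, 0], 0.85], [[0, 0.02, -2.38], [0, 0, 0], 0.85], [[0, 0.02, -2.38], [0, 0, 0], 0.7], [[0, 0.02, -2.38], [0, 0, 0], 0.7], [[0, 0.02, -2.38], [0, 0, 0], 0.7], [[0, 0.02, -2.7], [0, 0, 0], 0.7], [[0, 0.02, -3.06], [0, 0, 0], 0.7], [[0, 0.02, -3.06], [0, 0, 0], 0.7]]}}

```text
clock: 32.45
ee_pos: [0.4558, 0.2058, 0.0737]
ee_rot: [-0.0, 0.738, 0.674, -0.001]
ft_force: [-1.1, -0.4, -0.4]
gripper_width: 0.3
grasp_force: 0.0
```

Emit:
{"api": "servo_tool", "payload": {"moves": [[[0.13, -0.01, 0], [0, 0, 0], 0.7], [[0.27, -0.02, 0], [0, 0, 0], 0.7], [[0.4, -0.04, 0], [0, 0, 0], 0.7], [[0.55, -0.05, 0], [0, 0, 0], 0.7], [[0.7, -0.06, 0], [0, 0, 0], 0.7], [[0.83, -0.08, 0], [0, 0, 0], 0.7], [[1, -0.09, 0], [0, 0, 0], 0.7], [[1.15, -0.1, 0], [0, 0, 0], 0.7], [[1.3, -0.12, 0], [0, 0, 0], 0.7], [[1.45, -0.13, 0], [0, 0, 0], 0.7], [[1.6, -0.15, 0], [0, 0, 0], 0.7], [[1.75, -0.16, 0], [0, 0, 0], 0.7]]}}

```text
clock: 33.45
ee_pos: [0.5096, 0.2015, 0.0757]
ee_rot: [-0.0, 0.738, 0.674, -0.0]
ft_force: [-1.5, 0.5, 0.3]
gripper_width: 0.299
grasp_force: 0.8
```

Emit:
{"api": "servo_tool", "payload": {"moves": [[[0.1, -0.01, 0], [0, 0, 0], 0.7], [[0.2, -0.02, 0], [0, 0, 0], 0.7], [[0.3, -0.03, 0], [0, 0, 0], 0.7], [[0.4, -0.04, 0], [0, 0, 0], 0.7], [[0.5, -0.05, 0], [0, 0, 0], 0.7], [[0.5, -0.05, 0], [0, 0, 0], 0.7]]}}

```text
clock: 33.95
ee_pos: [0.5248, 0.2001, 0.0757]
ee_rot: [0.0, 0.739, 0.674, 0.0]
ft_force: [-0.5, 0.1, -0.1]
gripper_width: 0.298
grasp_force: 0.1
```

```bash
python3 - <<'E'
from cell import ctrl
from h import *
tilt(ctrl,"orange")
E
```

```text
t 33.95 pos [524.8 200.1  75.7] ydir -5.21 tilt [0.0003 0.0002] q [ 0.11  0.58 -0.75  1.96  0.54  0.81 -1.04] w 0.29824135638122523 F [-0.5  0.1 -0.1]
orange 1121 tip dock x 3.0 w 19.5 z mid 118.84 fwd tilt deg 3.0 TCP dock [  2.  -74.2]
```

Similar to the white lane; continuing.

Emit:
{"api": "servo_tool", "payload": {"moves": [[[0.06, -0.01, 0], [0, 0, 0], 0.7], [[0.12, -0.01, 0], [0, 0, 0], 0.7], [[0.18, -0.02, 0], [0, 0, 0], 0.7], [[0.24, -0.02, 0], [0, 0, 0], 0.7], [[0.3, -0.03, 0], [0, 0, 0], 0.7], [[0.34, -0.03, 0], [0, 0, 0], 0.7], [[0.34, -0.03, 0], [0, 0, 0], 0.7]]}}

```text
clock: 34.58
ee_pos: [0.5346, 0.1992, 0.0757]
ee_rot: [-0.0, 0.738, 0.674, 0.0]
ft_force: [0.2, 0.0, 0.8]
gripper_width: 0.301
grasp_force: 0.1
```

```bash
python3 - <<'E'
from cell import ctrl
from h import *
tilt(ctrl,"orange")
E
```

```text
t 34.5833 pos [534.6 199.2  75.7] ydir -5.2 tilt [0.0001 0.0001] q [ 0.11  0.59 -0.74  1.94  0.54  0.82 -1.03] w 0.30105939143398047 F [0.2 0.  0.8]
orange 2416 tip dock x 13.2 w 18.9 z mid 118.47 fwd tilt deg 3.2 TCP dock [ 11.9 -74.2]
```

Emit:
{"api": "servo_tool", "payload": {"moves": [[[0.06, -0.01, 0], [0, 0, 0], 0.7], [[0.12, -0.01, 0], [0, 0, 0], 0.7], [[0.18, -0.02, 0], [0, 0, 0], 0.7], [[0.24, -0.02, 0], [0, 0, 0], 0.7], [[0.3, -0.03, 0], [0, 0, 0], 0.7], [[0.34, -0.03, 0], [0, 0, 0], 0.7], [[0.34, -0.03, 0], [0, 0, 0], 0.7]]}}

```text
clock: 35.22
ee_pos: [0.5448, 0.1983, 0.0757]
ee_rot: [-0.0, 0.738, 0.674, 0.0]
ft_force: [0.7, -0.7, 0.4]
gripper_width: 0.293
grasp_force: 0.1
```

```bash
python3 - <<'E'
from cell import ctrl
from h import *
tilt(ctrl,"orange")
E
```

```text
t 35.2167 pos [544.8 198.3  75.7] ydir -5.2 tilt [0.0001 0.0001] q [ 0.11  0.6  -0.74  1.92  0.54  0.83 -1.01] w 0.29297476699396074 F [ 0.7 -0.7  0.4]
orange 1315 tip dock x 23.7 w 19.0 z mid 117.6 fwd tilt deg 2.6 TCP dock [ 22.1 -74.2]
```

Emit:
{"api": "servo_tool", "payload": {"moves": [[[0.06, -0.01, 0], [0, 0, 0], 0.7], [[0.12, -0.01, 0], [0, 0, 0], 0.7], [[0.18, -0.02, 0], [0, 0, 0], 0.7], [[0.24, -0.02, 0], [0, 0, 0], 0.7], [[0.3, -0.03, 0], [0, 0, 0], 0.7], [[0.34, -0.03, 0], [0, 0, 0], 0.7], [[0.34, -0.03, 0], [0, 0, 0], 0.7]]}}

```text
clock: 35.85
ee_pos: [0.555, 0.1974, 0.0757]
ee_rot: [-0.0, 0.738, 0.674, 0.0]
ft_force: [-0.2, 0.3, -0.8]
gripper_width: 0.3
grasp_force: 0.2
```

```bash
python3 - <<'E'
from cell import ctrl
from h import *
tilt(ctrl,"orange")
E
```

```text
t 35.85 pos [555.  197.4  75.7] ydir -5.2 tilt [0.0001 0.0001] q [ 0.11  0.61 -0.73  1.9   0.55  0.84 -1.  ] w 0.30009672488689176 F [-0.2  0.3 -0.8]
orange 1621 tip dock x 30.8 w 19.0 z mid 111.93 fwd tilt deg 0.9 TCP dock [ 32.4 -74.1]
```

Dropped to 111.9 mm. Confirming against the stop, backing off, then going to look at the pump.

Emit:
{"api": "servo_tool", "payload": {"moves": [[[0.06, -0.01, 0], [0, 0, 0], 0.7], [[0.12, -0.01, 0], [0, 0, 0], 0.7], [[0.15, -0.02, 0], [0, 0, 0], 0.7], [[0.15, -0.02, 0], [0, 0, 0], 0.7]]}}

```text
clock: 36.23
ee_pos: [0.5593, 0.197, 0.0757]
ee_rot: [-0.0, 0.738, 0.674, 0.0]
ft_force: [-2.3, 0.5, 2.0]
gripper_width: 0.304
grasp_force: 1.3
```

Emit:
{"api": "servo_tool", "payload": {"moves": [[[-0.1, 0.01, 0], [0, 0, 0], 0.68], [[-0.15, 0.01, 0], [0, 0, 0], 0.66], [[-0.15, 0.01, 0], [0, 0, 0], 0.66], [[-0.15, 0.01, 0.5], [0, 0, 0], 0.6], [[-0.15, 0.01, 1.5], [0, 0, 0], 0.5], [[-0.15, 0.01, 2.5], [0, 0, 0], 0.5], [[-0.15, 0.01, 3.6], [0, 0, 0], 0.5], [[-0.15, 0.01, 4.7], [0, 0, 0], 0.5], [[-0.15, 0.01, 5.8], [0, 0, 0], 0.5], [[-0.15, 0.01, 6.9], [0, 0, 0], 0.5], [[-0.15, -0.5, 7.8], [0, 0, 0], 0.5], [[-0.15, -1.2, 8.2], [0, 0, 0], 0.5]]}}

```text
clock: 37.23
ee_pos: [0.5548, 0.1632, 0.3269]
ee_rot: [0.001, 0.737, 0.676, 0.002]
ft_force: [0.3, -0.4, 0.3]
gripper_width: 0.5
grasp_force: 0.0
```

Emit:
{"api": "servo_tool", "payload": {"moves": [[[0, -1, 0], [0, 0, 0], 0.5], [[0, -2, 0], [0, 0, 0], 0.5], [[0, -3, 0], [0, 0, 0], 0.5], [[0, -4, 0], [0, 0, 0], 0.5], [[0, -5, 0], [0, 0, 0], 0.5], [[0, -6, 0], [0, 0, 0], 0.7], [[0.05, -7, 0], [0, 0, 0], 1], [[0.1, -8, 0], [0, 0, 0], 1], [[0.15, -9, 0], [0, 0, 0], 1], [[0.2, -10, 0], [0, 0, 0], 1], [[0.2, -11, 0], [0, 0, 0], 1], [[0.2, -12, 0], [0, 0, 0], 1]]}}

```text
clock: 38.23
ee_pos: [0.5605, -0.2003, 0.323]
ee_rot: [0.0, 0.738, 0.675, 0.0]
ft_force: [0.1, 0.4, -0.2]
gripper_width: 0.002
grasp_force: 0.0
```

```bash
python3 - <<'E'
from cell import ctrl
from h import *
st(ctrl);c=ctrl.capture("wrist");np.savez("w6.npz",**c);cv2.imwrite("pics/w6.png",c["pixels"][:,:,::-1]);P=cloud(c)
m=cv2.inRange(hsv(c),(0,150,60),(5,255,255))|cv2.inRange(hsv(c),(173,150,60),(180,255,255))
n,l,s,ce=cv2.connectedComponentsWithStats(m)
for i in range(1,n):
    if s[i,4]>150: q=P[l==i];print(ce[i].round(1),s[i],np.median(q,0).round(4),q.min(0).round(3),q.max(0).round(3),"ray@.167",ray(c,ce[i],.167).round(4))
T=ctrl.capture("top");S=ctrl.capture("scene");np.savez("t6.npz",**T)
Q=cloud(T);G=np.concatenate([P.reshape(-1,3)[(c["depth"].ravel()>.15)]])
print("grid max z rows y, cols x .54..")
for y in np.arange(-.24,-.02,.03):
    r=[]
    for x in np.arange(.54,.75,.03):
        k=(G[:,0]>x)&(G[:,0]<x+.03)&(G[:,1]>y)&(G[:,1]<y+.03);r.append(round(float(np.percentile(G[k,2],99)),3) if k.sum()>5 else None)
    print(round(y,3),r)
# seated tips from top view
for o in holders(T,[(.5915,.3413),(.56,.271),(.552,.197)],zt=.112): print(o[3:])
E
```

```text
t 38.2333 pos [ 560.5 -200.3  323. ] ydir -5.16 tilt [ 0.0008 -0.0002] q [ 0.83  0.32 -0.74  1.67  0.23  1.24 -0.05] w 0.0017390684753648032 F [ 0.1  0.4 -0.2]
[404.1 144. ] [ 377  117   54   54 2274] [ 0.6242 -0.1459  0.18  ] [ 0.566 -0.164 -0.002] [ 0.686 -0.127  0.443] ray@.167 [ 0.6273 -0.1467  0.167 ]
[431.1 229.4] [419 218  32  31 604] [ 0.6752 -0.2373  0.0561] [ 0.566 -0.257 -0.002] [ 0.714 -0.132  0.443] ray@.167 [ 0.6449 -0.2076  0.167 ]
grid max z rows y, cols x .54..
-0.24 [0.013, 0.069, 0.157, 0.262, 0.262, 0.262, 0.261]
-0.21 [0.02, 0.067, 0.164, 0.072, 0.001, 0.261, 0.001]
-0.18 [0.027, 0.02, 0.185, 0.184, 0.001, 0.001, 0.001]
-0.15 [0.03, 0.012, 0.185, 0.185, 0.17, 0.17, 0.001]
-0.12 [0.116, 0.086, 0.001, 0.001, 0.169, 0.168, 0.001]
-0.09 [0.14, 0.119, 0.014, 0.002, 0.168, 0.167, 0.001]
-0.06 [0.125, 0.12, 0.012, 0.008, 0.099, 0.101, 0.009]
-0.03 [None, 0.001, 0.009, 0.009, 0.002, 0.001, 0.001]
(((589.9906616210938, 344.20196533203125), (19.529624938964844, 22.511157989501953), 86.69413757324219), np.int64(37), np.float64(0.1126))
(((560.3071899414062, 276.2135314941406), (21.620529174804688, 20.143678665161133), 1.5610167980194092), np.int64(35), np.float64(0.1102))
(((554.5565185546875, 201.6492919921875), (19.348796844482422, 20.722694396972656), 84.19413757324219), np.int64(30), np.float64(0.1117))
```

View pics/w6.png

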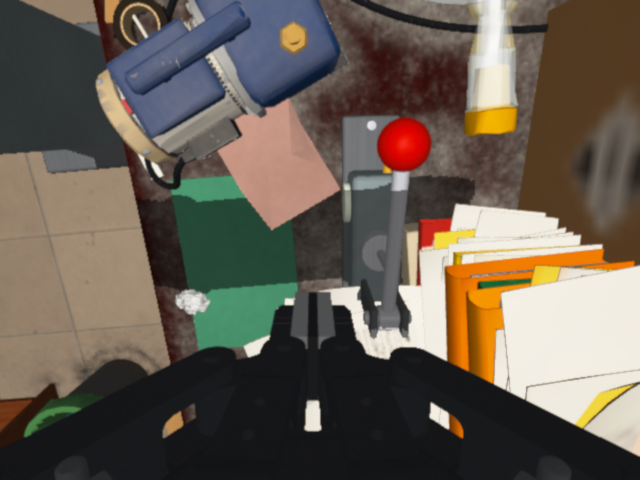

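Pump view: ball at (404,144), binders right at (500,300), glass tube end at (490,120). Approach slightly left of the ball's centre with closed fingers and press one stroke down.

Emit:
{"api": "servo_tool", "payload": {"moves": [[[0.4, 0.4, -0.2], [0, 0, 0], 1], [[0.9, 0.9, -0.6], [0, 0, 0], 1], [[1.4, 1.4, -1.2], [0, 0, 0], 1], [[1.8, 1.8, -2], [0, 0, 0], 1], [[2, 1.9, -2.8], [0, 0, 0], 1], [[2, 1.9, -3.4], [0, 0, 0], 1], [[2, 1.9, -3.6], [0, 0, 0], 1], [[2, 1.9, -3.6], [0, 0, 0], 1], [[2, 1.9, -3.6], [0, 0, 0], 1]]}}

```text
clock: 39.13
ee_pos: [0.621, -0.1418, 0.215]
ee_rot: [0.0, 0.738, 0.675, 0.0]
ft_force: [0.2, -0.4, -0.1]
gripper_width: -0.002
grasp_force: 0.0
```

Emit:
{"api": "servo_tool", "payload": {"moves": [[[0, 0, -0.3], [0, 0, 0], 1], [[0, 0, -0.6], [0, 0, 0], 1], [[0, 0, -0.9], [0, 0, 0], 1], [[0, 0, -1.2], [0, 0, 0], 1], [[0, 0, -1.5], [0, 0, 0], 1], [[0, 0, -1.8], [0, 0, 0], 1], [[0, 0, -2.1], [0, 0, 0], 1], [[0, 0, -2.3], [0, 0, 0], 1], [[0, 0, -2.5], [0, 0, 0], 1], [[0, 0, -2.6], [0, 0, 0], 1], [[0, 0, -2.65], [0, 0, 0], 1], [[0, 0, -2.65], [0, 0, 0], 1]]}}

```text
clock: 40.13
ee_pos: [0.6208, -0.1425, 0.1336]
ee_rot: [0.0, 0.738, 0.674, -0.0]
ft_force: [0.4, 0.6, 7.0]
gripper_width: -0.004
grasp_force: 3.6
```

```bash
cat >> h.py <<'E'
def ball(ctrl,save=None):
    st(ctrl)
    X=[];cs=[]
    for n in("scene","top","wrist"):
        c=ctrl.capture(n)
        if save and n=="wrist":cv2.imwrite(save,c["pixels"][:,:,::-1])
        h=hsv(c);m=cv2.inRange(h,(0,150,60),(5,255,255))|cv2.inRange(h,(173,150,60),(180,255,255))
        P=cloud(c);m[(np.hypot(P[...,0]-.627,P[...,1]+.147)>.045)|(P[...,2]<.04)|(P[...,2]>.21)]=0
        q=P[m>0]
        if len(q)>5:print(n,len(q),"med",np.median(q,0).round(4),"zmin/max",np.percentile(q[:,2],[2,98]).round(4))
E
python3 - <<'E'
from cell import ctrl
from h import *
ball(ctrl,"pics/b1.png")
E
```

```text
t 40.1333 pos [ 620.8 -142.5  133.6] ydir -5.2 tilt [ 0.     -0.0002] q [ 0.62  0.58 -0.67  1.76  0.43  0.95 -0.32] w -0.0037831128953565644 F [0.4 0.6 7. ]
scene 66 med [ 0.6143 -0.1389  0.1015] zmin/max [0.0891 0.1107]
wrist 2739 med [ 0.6318 -0.1354  0.1033] zmin/max [0.0924 0.1628]
```

View pics/b1.png

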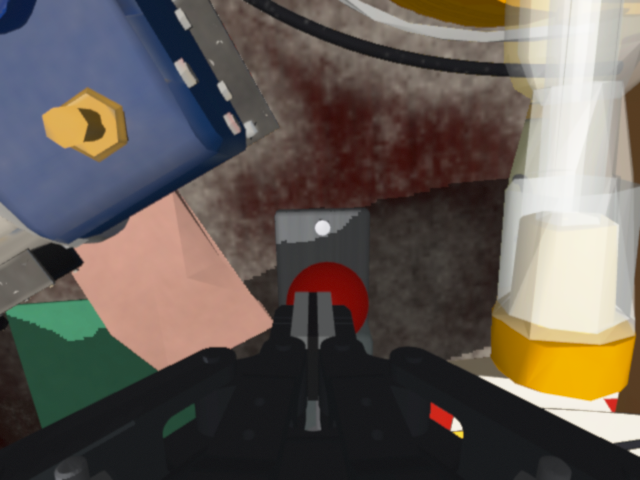

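Ball pressed near its low stop (ball at (327,300)); tube end is clear. Press a bit more to feel the stop.

Emit:
{"api": "servo_tool", "payload": {"moves": [[[0, 0, -0.08], [0, 0, 0], 1], [[0, 0, -0.15], [0, 0, 0], 1], [[0, 0, -0.15], [0, 0, 0], 1], [[0, 0, -0.15], [0, 0, 0], 1]]}}

```text
clock: 40.62
ee_pos: [0.6212, -0.1426, 0.131]
ee_rot: [0.001, 0.739, 0.674, -0.0]
ft_force: [-7.6, 0.5, 28.4]
gripper_width: -0.003
grasp_force: 14.5
```

On the stop (28 N). Up fully, then two more full strokes.

Emit:
{"api": "servo_tool", "payload": {"moves": [[[0, 0, 0.4], [0, 0, 0], 1], [[0, 0, 0.9], [0, 0, 0], 1], [[0, 0, 1.4], [0, 0, 0], 1], [[0, 0, 1.9], [0, 0, 0], 1], [[0, 0, 2.4], [0, 0, 0], 1], [[0, 0, 2.9], [0, 0, 0], 1], [[0, 0, 3.1], [0, 0, 0], 1], [[0, 0, 3.1], [0, 0, 0], 1], [[0, 0, 3.1], [0, 0, 0], 1], [[0, 0, 3.1], [0, 0, 0], 1], [[0, 0, 3.1], [0, 0, 0], 1], [[0, 0, 3.1], [0, 0, 0], 1]]}}

```text
clock: 41.62
ee_pos: [0.6204, -0.1421, 0.2219]
ee_rot: [-0.001, 0.738, 0.674, -0.0]
ft_force: [1.1, -0.3, 0.8]
gripper_width: 0.0
grasp_force: 0.0
```

```bash
python3 - <<'E'
from cell import ctrl
from h import *
ball(ctrl)
E
```

```text
t 41.6167 pos [ 620.4 -142.1  221.9] ydir -5.19 tilt [-0.0012  0.0005] q [ 0.66  0.48 -0.72  1.69  0.35  1.1  -0.26] w 5.571426274022176e-06 F [ 1.1 -0.3  0.8]
scene 92 med [ 0.617  -0.1403  0.1753] zmin/max [0.1618 0.185 ]
top 18 med [ 0.6197 -0.1361  0.1762] zmin/max [0.1673 0.182 ]
wrist 2888 med [ 0.6298 -0.1375  0.1777] zmin/max [0.1664 0.1843]
```

Emit:
{"api": "servo_tool", "payload": {"moves": [[[0, 0, -0.4], [0, 0, 0], 1], [[0, 0, -0.8], [0, 0, 0], 1], [[0, 0, -1.2], [0, 0, 0], 1], [[0, 0, -1.6], [0, 0, 0], 1], [[0, 0, -2], [0, 0, 0], 1], [[0, 0, -2.4], [0, 0, 0], 1], [[0, 0, -2.7], [0, 0, 0], 1], [[0, 0, -2.95], [0, 0, 0], 1], [[0, 0, -3.08], [0, 0, 0], 1], [[0, 0, -3.08], [0, 0, 0], 1], [[0, 0, -3.08], [0, 0, 0], 1], [[0, 0, -3.08], [0, 0, 0], 1]]}}

```text
clock: 42.77
ee_pos: [0.621, -0.1425, 0.131]
ee_rot: [0.001, 0.738, 0.674, -0.0]
ft_force: [-7.7, -0.8, 29.6]
gripper_width: 0.0
grasp_force: 14.4
```

Emit:
{"api": "servo_tool", "payload": {"moves": [[[0, 0, 0.4], [0, 0, 0], 1], [[0, 0, 0.9], [0, 0, 0], 1], [[0, 0, 1.4], [0, 0, 0], 1], [[0, 0, 1.9], [0, 0, 0], 1], [[0, 0, 2.4], [0, 0, 0], 1], [[0, 0, 2.9], [0, 0, 0], 1], [[0, 0, 3.08], [0, 0, 0], 1], [[0, 0, 3.08], [0, 0, 0], 1], [[0, 0, 3.08], [0, 0, 0], 1], [[0, 0, 3.08], [0, 0, 0], 1], [[0, 0, 3.08], [0, 0, 0], 1], [[0, 0, 3.08], [0, 0, 0], 1]]}}

```text
clock: 43.77
ee_pos: [0.6204, -0.1421, 0.2219]
ee_rot: [-0.001, 0.738, 0.674, -0.0]
ft_force: [0.0, 0.3, 0.4]
gripper_width: -0.003
grasp_force: 0.0
```

Emit:
{"api": "servo_tool", "payload": {"moves": [[[0, 0, -0.4], [0, 0, 0], 1], [[0, 0, -0.8], [0, 0, 0], 1], [[0, 0, -1.2], [0, 0, 0], 1], [[0, 0, -1.6], [0, 0, 0], 1], [[0, 0, -2], [0, 0, 0], 1], [[0, 0, -2.4], [0, 0, 0], 1], [[0, 0, -2.7], [0, 0, 0], 1], [[0, 0, -2.95], [0, 0, 0], 1], [[0, 0, -3.08], [0, 0, 0], 1], [[0, 0, -3.08], [0, 0, 0], 1], [[0, 0, -3.08], [0, 0, 0], 1], [[0, 0, -3.08], [0, 0, 0], 1]]}}

```text
clock: 44.77
ee_pos: [0.621, -0.1425, 0.131]
ee_rot: [0.001, 0.738, 0.674, -0.0]
ft_force: [-8.4, 0.2, 30.2]
gripper_width: 0.002
grasp_force: 14.8
```

Emit:
{"api": "servo_tool", "payload": {"moves": [[[0, 0, 0.4], [0, 0, 0], 1], [[0, 0, 0.9], [0, 0, 0], 1], [[0, 0, 1.4], [0, 0, 0], 1], [[0, 0, 1.9], [0, 0, 0], 1], [[0, 0, 2.4], [0, 0, 0], 1], [[0, 0, 2.9], [0, 0, 0], 1], [[0, 0, 3.2], [0, 0, 0], 1], [[0, 0, 3.5], [0, 0, 0], 1], [[0, 0, 4], [0, 0, 0], 1], [[0, 0, 4], [0, 0, 0], 1], [[0, 0, 4], [0, 0, 0], 1], [[0, 0, 4], [0, 0, 0], 1]]}}

```text
clock: 45.77
ee_pos: [0.6204, -0.1422, 0.2497]
ee_rot: [-0.0, 0.738, 0.674, -0.0]
ft_force: [0.9, 0.2, 0.1]
gripper_width: -0.003
grasp_force: 0.0
```

```bash
python3 - <<'E'
from cell import ctrl
from h import *
ball(ctrl)
for n in("top","scene"):
    c=ctrl.capture(n)
    for o in holders(c,[(.5905,.3437),(.560,.2745),(.5545,.2)],zt=.112): print(n,o[3:])
E
```

```text
t 45.7667 pos [ 620.4 -142.2  249.7] ydir -5.2 tilt [-0.0009  0.0001] q [ 0.67  0.46 -0.73  1.66  0.33  1.15 -0.24] w -0.0029267047193397107 F [0.9 0.2 0.1]
scene 92 med [ 0.6185 -0.1403  0.1749] zmin/max [0.1611 0.1859]
top 55 med [ 0.6211 -0.1406  0.1804] zmin/max [0.1645 0.1889]
wrist 3133 med [ 0.6278 -0.1413  0.1798] zmin/max [0.1677 0.185 ]
top (((592.4281005859375, 343.48846435546875), (20.426898956298828, 20.529531478881836), 84.64602661132812), np.int64(33), np.float64(0.111))
top (((559.620849609375, 275.88323974609375), (19.97419548034668, 21.20054054260254), 89.59144592285156), np.int64(39), np.float64(0.1113))
top (((555.2591552734375, 202.2329559326172), (17.780702590942383, 21.803823471069336), 84.50779724121094), np.int64(32), np.float64(0.1107))
scene (((585.1336059570312, 341.35919189453125), (20.66105079650879, 27.321239471435547), 80.1882553100586), np.int64(49), np.float64(0.1108))
scene (((554.6306762695312, 274.8292236328125), (21.36205291748047, 27.30847930908203), 80.4371337890625), np.int64(49), np.float64(0.1107))
scene (((546.6527709960938, 200.52691650390625), (22.47974395751953, 28.709983825683594), 80.63719940185547), np.int64(46), np.float64(0.1104))
```

Three full strokes done, lever back up, holders still seated. Go over lane 3 and look.

Emit:
{"api": "servo_tool", "payload": {"moves": [[[-0.2, 0.8, 0.2], [0, 0, 0], 1], [[-0.4, 1.8, 0.2], [0, 0, 0], 0.6], [[-0.6, 2.8, 0.2], [0, 0, 0], 0.2], [[-0.8, 3.8, 0.2], [0, 0, 0], 0.2], [[-1, 4.8, 0.2], [0, 0, 0], 0.2], [[-1.2, 5.8, 0.2], [0, 0, 0], 0.2], [[-1.4, 6.8, 0.2], [0, 0, 0], 0.2], [[-1.6, 7.8, 0.2], [0, 0, 0], 0.2], [[-1.8, 8.8, 0.2], [0, 0, 0], 0.2], [[-2, 9.8, 0.2], [0, 0, 0], 0.2], [[-2.2, 10.8, 0.2], [0, 0, 0], 0.2], [[-2.27, 11.3, 0], [0, 0, 0], 0.2]]}}

```text
clock: 47.02
ee_pos: [0.5515, 0.2011, 0.2513]
ee_rot: [-0.0, 0.737, 0.676, 0.001]
ft_force: [0.2, -0.3, 0.1]
gripper_width: 0.802
grasp_force: 0.0
```

Emit:
{"api": "servo_tool", "payload": {"moves": [[[0, 0, 0], [0, 0, 0], 0.2], [[0, 0, 0], [0, 0, 0], 0.2]]}}

```text
clock: 47.18
ee_pos: [0.5522, 0.1976, 0.2499]
ee_rot: [-0.0, 0.738, 0.675, -0.0]
ft_force: [-0.3, -0.6, -0.4]
gripper_width: 0.799
grasp_force: 0.0
```

```bash
cat >> h.py <<'E'
def lookdock(ctrl,near):
    s=st(ctrl);c=ctrl.capture("wrist");p=np.array(s["ee_pos"])*1000
    for o in holders(c,near,zt=.112,r=.03):
        if o[3] is None: print("none");continue
        a=(o[3][2]+45)%90-45;print("tip",np.round(o[3][0],1),"size",np.round(o[3][1],1),"yaw",round(a,1),"n",o[4],"z",o[5],"units",((np.array([*o[3][0],78])-p)/30).round(2),"dock",(RD@np.array(o[3][0])-[502.5,321]).round(1))
E
python3 - <<'E'
from cell import ctrl
from h import *
lookdock(ctrl,[(.552,.1976),(.560,.2735),(.5905,.3425)])
E
```

```text
t 47.1833 pos [552.2 197.6 249.9] ydir -5.07 tilt [-0.0008 -0.    ] q [ 0.21  0.4  -0.84  1.77  0.33  1.12 -0.83] w 0.7994858985270804 F [-0.3 -0.6 -0.4]
tip [552.7 201.4] size [20.  20.4] yaw -3.6 n 885 z 0.1114 units [ 0.02  0.13 -5.73] dock [ 29.7 -70.3]
tip [558.1 275.5] size [19.6 20.1] yaw -5.0 n 1091 z 0.1113 units [ 0.2   2.6  -5.73] dock [28.3  4. ]
tip [588.3 333.9] size [ 3.3 19.7] yaw -4.9 n 256 z 0.1102 units [ 1.2   4.54 -5.73] dock [53.1 64.8]
```

Emit:
{"api": "servo_tool", "payload": {"moves": [[[0, 0.13, -1], [0, 0, 0], 0.2], [[0, 0.13, -2], [0, 0, 0], 0.2], [[0, 0.13, -3], [0, 0, 0], 0.2], [[0, 0.13, -4], [0, 0, 0], 0.2], [[0, 0.13, -4.9], [0, 0, 0], 0.2], [[0, 0.13, -5.4], [0, 0, 0], 0.2], [[0, 0.13, -5.6], [0, 0, 0], 0.3], [[0, 0.13, -5.6], [0, 0, 0], 0.6], [[0, 0.13, -5.6], [0, 0, 0], 0.85], [[0, 0.13, -5.6], [0, 0, 0], 0.85], [[0, 0.13, -5.6], [0, 0, 0], 0.85], [[0, 0.13, -5.6], [0, 0, 0], 0.85]]}}

```text
clock: 48.23
ee_pos: [0.5534, 0.2009, 0.0838]
ee_rot: [0.001, 0.738, 0.674, 0.001]
ft_force: [-1.3, -0.0, 8.2]
gripper_width: 0.231
grasp_force: 44.8
```

Emit:
{"api": "servo_tool", "payload": {"moves": [[[0, 0, 0], [0, 0, 0], 0.85], [[0, 0, 0], [0, 0, 0], 0.85], [[0, 0, 0.1], [0, 0, 0], 0.85], [[0, 0, 0.2], [0, 0, 0], 0.85], [[0, 0, 0.3], [0, 0, 0], 0.85], [[0, 0, 0.43], [0, 0, 0], 0.85], [[0, 0, 0.43], [0, 0, 0], 0.85], [[0, 0, 0.43], [0, 0, 0], 0.85], [[0, 0, 0.43], [0, 0, 0], 0.85]]}}

```text
clock: 48.98
ee_pos: [0.5526, 0.2007, 0.0952]
ee_rot: [0.0, 0.738, 0.674, -0.0]
ft_force: [0.1, -0.2, -1.5]
gripper_width: 0.231
grasp_force: 43.5
```

```bash
python3 - <<'E'
from cell import ctrl
from h import *
tilt(ctrl,"orange")
E
```

```text
t 48.9833 pos [552.6 200.7  95.2] ydir -5.19 tilt [-0. -0.] q [ 0.11  0.58 -0.74  1.9   0.51  0.86 -0.98] w 0.23099610508543963 F [ 0.1 -0.2 -1.5]
orange 708 tip dock x 29.8 w 19.4 z mid 122.54 fwd tilt deg 0.1 TCP dock [ 29.6 -71.1]
```

Emit:
{"api": "servo_tool", "payload": {"moves": [[[-0.2, 0.01, 0], [0, 0, 0], 0.85], [[-0.5, 0.03, 0], [0, 0, 0], 0.85], [[-0.9, 0.05, 0], [0, 0, 0], 0.85], [[-1.3, 0.08, 0], [0, 0, 0], 0.85], [[-1.7, 0.1, 0], [0, 0, 0], 0.85], [[-2.1, 0.13, 0], [0, 0, 0], 0.85], [[-2.5, 0.15, 0], [0, 0, 0], 0.85], [[-2.9, 0.17, 0], [0, 0, 0], 0.85], [[-3.2, 0.19, 0], [0, 0, 0], 0.85], [[-3.33, 0.2, 0], [0, 0, 0], 0.85], [[-3.33, 0.2, 0], [0, 0, 0], 0.85], [[-3.33, 0.2, 0], [0, 0, 0], 0.85]]}}

```text
clock: 50.03
ee_pos: [0.4531, 0.2068, 0.0953]
ee_rot: [0.0, 0.738, 0.674, 0.0]
ft_force: [-0.1, -0.1, -2.4]
gripper_width: 0.231
grasp_force: 43.5
```

Emit:
{"api": "servo_tool", "payload": {"moves": [[[0, 0, 0.4], [0, 0, 0], 0.85], [[0, 0, 1.2], [0, 0, 0], 0.85], [[0, 0, 2.2], [0, 0, 0], 0.85], [[0, 0, 3.2], [0, 0, 0], 0.85], [[0, 0, 4.2], [0, 0, 0], 0.85], [[0, 0, 5.2], [0, 0, 0], 0.85], [[0, 0, 6.1], [0, 0, 0], 0.85], [[0, -0.4, 6.5], [0, 0, 0], 0.85], [[0.1, -1.2, 6.5], [0, 0, 0], 0.85], [[0.2, -2.2, 6.5], [0, 0, 0], 0.85], [[0.3, -3.2, 6.5], [0, 0, 0], 0.85], [[0.4, -4.2, 6.5], [0, 0, 0], 0.85]]}}

```text
clock: 51.03
ee_pos: [0.4649, 0.0796, 0.2913]
ee_rot: [0.0, 0.738, 0.675, 0.0]
ft_force: [1.2, 0.3, -1.8]
gripper_width: 0.223
grasp_force: 43.6
```

Emit:
{"api": "servo_tool", "payload": {"moves": [[[0.1, -1, 0], [0, 0, 0], 0.85], [[0.2, -2, 0], [0, 0, 0], 0.85], [[0.3, -3, 0], [0, 0, 0], 0.85], [[0.3, -4, 0], [0, 0, 0], 0.85], [[0.3, -5, 0], [0, 0, 0], 0.85], [[0.3, -6, 0], [0, 0, 0], 0.85], [[0.3, -7, 0], [0, 0, 0], 0.85], [[0.3, -8, 0], [0, 0, 0], 0.85], [[0.3, -9, 0], [0, 0, 0], 0.85], [[0.2, -10, 0], [0, 0, 0], 0.85], [[0.2, -11, 0], [0, 0, 0], 0.85], [[0.2, -12, 0], [0, 0, 0], 0.85]]}}

```text
clock: 52.03
ee_pos: [0.4706, -0.2809, 0.2912]
ee_rot: [0.0, 0.738, 0.674, 0.0]
ft_force: [1.2, 0.5, -1.1]
gripper_width: 0.229
grasp_force: 43.5
```

Emit:
{"api": "servo_tool", "payload": {"moves": [[[0, -0.9, 0], [0, 0, 0.3], 0.85], [[0, -1.7, -0.4], [0, 0, 0.6], 0.85], [[0, -2.2, -1.2], [0, 0, 1], 0.85], [[0, -2.2, -2.2], [0, 0, 1], 0.85], [[0, -2.2, -3.2], [0, 0, 1], 0.85], [[0, -2.2, -4.2], [0, 0, 1], 0.85], [[0, -2.2, -5], [0, 0, 1], 0.85], [[0, -2.2, -5.4], [0, 0, 1], 0.85], [[0, -2.2, -5.4], [0, 0, 1], 0.85], [[0, -2.2, -5.4], [0, 0, 1], 0.85]]}}

```text
clock: 52.87
ee_pos: [0.4712, -0.3454, 0.129]
ee_rot: [-0.0, 0.708, 0.706, 0.0]
ft_force: [-0.1, -0.1, -1.1]
gripper_width: 0.232
grasp_force: 43.3
```

```bash
python3 - <<'E'
from cell import ctrl
from h import *
s=st(ctrl);print(((np.array([470,-346,74.5])-np.array(s["ee_pos"])*1000)/30).round(2))
E
```

```text
t 52.8667 pos [ 471.2 -345.4  129. ] ydir -0.19 tilt [0.0003 0.0003] q [ 0.93  0.47 -0.51  1.9   0.3   0.85  0.26] w 0.23165855807333727 F [-0.1 -0.1 -1.1]
[-0.04 -0.02 -1.82]
```

Emit:
{"api": "servo_tool", "payload": {"moves": [[[-0.04, 0, -0.6], [0, 0, 0], 0.85], [[-0.04, 0, -1.2], [0, 0, 0], 0.85], [[-0.04, 0, -1.6], [0, 0, 0], 0.85], [[-0.04, 0, -1.77], [0, 0, 0], 0.85], [[-0.04, 0, -1.77], [0, 0, 0], 0.85], [[-0.04, 0, -1.77], [0, 0, 0], 0.85], [[-0.04, 0, -1.77], [0, 0, 0], 0.7], [[-0.04, 0, -1.77], [0, 0, 0], 0.5], [[-0.04, 0, -1.77], [0, 0, 0], 0.3], [[-0.04, 0, -1.5], [0, 0, 0], 0.3], [[-0.04, 0, -0.8], [0, 0, 0], 0.3], [[-0.04, 0, 0], [0, 0, 0], 0.3]]}}

```text
clock: 53.87
ee_pos: [0.469, -0.3447, 0.1285]
ee_rot: [-0.001, 0.708, 0.706, -0.0]
ft_force: [0.1, 0.4, 0.1]
gripper_width: 0.701
grasp_force: 0.0
```

Emit:
{"api": "servo_tool", "payload": {"moves": [[[0, 0, 1], [0, 0, 0], 0.2], [[0, 0, 2], [0, 0, 0], 0.2], [[0, 0.2, 3], [0, 0, 0], 0.2], [[0, 0.8, 4], [0, 0, 0], 0.2], [[0, 1.7, 4.5], [0, 0, 0], 0.2], [[0.1, 2.7, 4.5], [0, 0, 0], 0.2], [[0.2, 3.8, 4.5], [0, 0, 0], 0.2], [[0.3, 4.9, 4.5], [0, 0, 0], 0.2], [[0.4, 6, 4.5], [0, 0, 0], 0.2], [[0.5, 7.1, 4.5], [0, 0, 0], 0.2], [[0.7, 8.2, 4.5], [0, 0, 0], 0.2], [[0.9, 9.3, 4.5], [0, 0, 0], 0.2]]}}

```text
clock: 54.87
ee_pos: [0.4963, -0.0646, 0.2642]
ee_rot: [0.001, 0.708, 0.706, -0.0]
ft_force: [0.4, 0.4, 0.4]
gripper_width: 0.799
grasp_force: 0.0
```

Emit:
{"api": "servo_tool", "payload": {"moves": [[[0.2, 1.1, 0], [0, 0, 0], 0.2], [[0.4, 2.2, 0], [0, 0, 0], 0.2], [[0.6, 3.3, 0], [0, 0, -0.2], 0.2], [[0.8, 4.4, 0], [0, 0, -0.4], 0.2], [[1, 5.5, 0], [0, 0, -0.6], 0.2], [[1.2, 6.6, 0], [0, 0, -0.8], 0.2], [[1.4, 7.7, 0], [0, 0, -1], 0.2], [[1.6, 8.8, 0], [0, 0, -1], 0.2], [[1.8, 9.9, 0], [0, 0, -1], 0.2], [[2, 10.9, -0.2], [0, 0, -1], 0.2], [[2, 11.4, -0.4], [0, 0, -1], 0.2], [[2, 11.4, -0.4], [0, 0, -1], 0.2]]}}

```text
clock: 55.87
ee_pos: [0.5551, 0.2798, 0.2509]
ee_rot: [-0.001, 0.737, 0.676, 0.0]
ft_force: [-2.1, 0.1, -0.9]
gripper_width: 0.798
grasp_force: 0.0
```

Emit:
{"api": "servo_tool", "payload": {"moves": [[[0, 0, 0], [0, 0, 0], 0.2], [[0, 0, 0], [0, 0, 0], 0.2]]}}

```text
clock: 56.03
ee_pos: [0.5566, 0.2751, 0.2517]
ee_rot: [0.0, 0.738, 0.674, -0.0]
ft_force: [0.3, 0.4, -0.5]
gripper_width: 0.803
grasp_force: 0.0
```

```bash
python3 - <<'E'
from cell import ctrl
from h import *
lookdock(ctrl,[(.558,.2755),(.5905,.3455)])
c=ctrl.capture("top");print(holders(c,[(.47,-.346)]))
c=ctrl.capture("scene");print(holders(c,[(.47,-.346)])[0][3:])
E
```

```text
t 56.0333 pos [556.6 275.1 251.7] ydir -5.21 tilt [ 0.0002 -0.0004] q [ 0.04  0.45 -0.8   1.7   0.35  1.15 -0.94] w 0.8033061104246905 F [ 0.3  0.4 -0.5]
tip [557.5 276.4] size [20.7 19.9] yaw -5.5 n 872 z 0.1114 units [ 0.03  0.04 -5.79] dock [27.7  4.8]
tip [589.3 342.8] size [20.1 20.7] yaw -5.0 n 1066 z 0.1113 units [ 1.09  2.26 -5.79] dock [53.3 73.8]
[(((460.3138122558594, -364.5016174316406), (14.138965606689453, 86.38020324707031), 65.4344253540039), np.int64(27), np.float64(0.0169), ((487.89111328125, -355.215576171875), (27.124143600463867, 54.071224212646484), 64.26435852050781), np.int64(27), np.float64(0.1008))]
(((480.6571960449219, -348.096435546875), (24.973121643066406, 57.95646667480469), 78.89215850830078), np.int64(36), np.float64(0.1019))
```

Emit:
{"api": "servo_tool", "payload": {"moves": [[[0.03, 0.04, -1], [0, 0, 0], 0.2], [[0.03, 0.04, -2], [0, 0, 0], 0.2], [[0.03, 0.04, -3], [0, 0, 0], 0.2], [[0.03, 0.04, -4], [0, 0, 0], 0.2], [[0.03, 0.04, -4.9], [0, 0, 0], 0.2], [[0.03, 0.04, -5.4], [0, 0, 0], 0.2], [[0.03, 0.04, -5.65], [0, 0, 0], 0.3], [[0.03, 0.04, -5.65], [0, 0, 0], 0.6], [[0.03, 0.04, -5.65], [0, 0, 0], 0.85], [[0.03, 0.04, -5.65], [0, 0, 0], 0.85], [[0.03, 0.04, -5.65], [0, 0, 0], 0.85], [[0.03, 0.04, -5.65], [0, 0, 0], 0.85]]}}

```text
clock: 57.18
ee_pos: [0.5582, 0.2774, 0.0834]
ee_rot: [0.0, 0.738, 0.674, 0.001]
ft_force: [-1.6, -1.0, 8.5]
gripper_width: 0.231
grasp_force: 43.2
```

Emit:
{"api": "servo_tool", "payload": {"moves": [[[0, 0, 0], [0, 0, 0], 0.85], [[0, 0, 0], [0, 0, 0], 0.85], [[0, 0, 0.1], [0, 0, 0], 0.85], [[0, 0, 0.2], [0, 0, 0], 0.85], [[0, 0, 0.3], [0, 0, 0], 0.85], [[0, 0, 0.45], [0, 0, 0], 0.85], [[0, 0, 0.45], [0, 0, 0], 0.85], [[0, 0, 0.45], [0, 0, 0], 0.85], [[0, 0, 0.45], [0, 0, 0], 0.85]]}}

```text
clock: 57.93
ee_pos: [0.5574, 0.2769, 0.0952]
ee_rot: [-0.0, 0.738, 0.674, -0.0]
ft_force: [0.7, -0.4, -2.7]
gripper_width: 0.231
grasp_force: 41.8
```

```bash
python3 - <<'E'
from cell import ctrl
from h import *
tilt(ctrl,"white")
E
```

```text
t 57.9333 pos [557.4 276.9  95.2] ydir -5.19 tilt [-0.0001 -0.    ] q [-0.04  0.62 -0.7   1.82  0.5   0.89 -1.07] w 0.23098571352081548 F [ 0.7 -0.4 -2.7]
white 698 tip dock x 27.4 w 19.9 z mid 122.89 fwd tilt deg -0.6 TCP dock [27.5  5.3]
```

Emit:
{"api": "servo_tool", "payload": {"moves": [[[-0.2, 0.01, 0], [0, 0, 0], 0.85], [[-0.5, 0.03, 0], [0, 0, 0], 0.85], [[-0.9, 0.05, 0], [0, 0, 0], 0.85], [[-1.3, 0.08, 0], [0, 0, 0], 0.85], [[-1.7, 0.1, 0], [0, 0, 0], 0.85], [[-2.1, 0.13, 0], [0, 0, 0], 0.85], [[-2.5, 0.15, 0], [0, 0, 0], 0.85], [[-2.9, 0.17, 0], [0, 0, 0], 0.85], [[-3.15, 0.19, 0], [0, 0, 0], 0.85], [[-3.26, 0.2, 0], [0, 0, 0], 0.85], [[-3.26, 0.2, 0], [0, 0, 0], 0.85], [[-3.26, 0.2, 0], [0, 0, 0], 0.85]]}}

```text
clock: 58.98
ee_pos: [0.46, 0.283, 0.0953]
ee_rot: [0.0, 0.738, 0.674, 0.0]
ft_force: [0.5, -0.5, -2.3]
gripper_width: 0.229
grasp_force: 41.7
```

Emit:
{"api": "servo_tool", "payload": {"moves": [[[0, 0, 0.4], [0, 0, 0], 0.85], [[0, 0, 1.2], [0, 0, 0], 0.85], [[0, 0, 2.2], [0, 0, 0], 0.85], [[0, 0, 3.2], [0, 0, 0], 0.85], [[0, 0, 4.2], [0, 0, 0], 0.85], [[0, 0, 5.2], [0, 0, 0], 0.85], [[0, 0, 6.1], [0, 0, 0], 0.85], [[0, -0.4, 6.5], [0, 0, 0], 0.85], [[0.1, -1.2, 6.5], [0, 0, 0], 0.85], [[0.2, -2.2, 6.5], [0, 0, 0], 0.85], [[0.3, -3.2, 6.5], [0, 0, 0], 0.85], [[0.4, -4.2, 6.5], [0, 0, 0], 0.85]]}}

```text
clock: 59.98
ee_pos: [0.4717, 0.1557, 0.2912]
ee_rot: [0.0, 0.738, 0.674, 0.0]
ft_force: [0.8, -0.3, -2.5]
gripper_width: 0.228
grasp_force: 41.9
```

Emit:
{"api": "servo_tool", "payload": {"moves": [[[0.1, -1, 0], [0, 0, 0], 0.85], [[0.2, -2, 0], [0, 0, 0], 0.85], [[0.2, -3, 0], [0, 0, 0], 0.85], [[0.2, -4, 0], [0, 0, 0], 0.85], [[0.2, -5, 0], [0, 0, 0], 0.85], [[0.2, -6, 0], [0, 0, 0], 0.85], [[0.2, -7, 0], [0, 0, 0], 0.85], [[0.2, -8, 0], [0, 0, 0], 0.85], [[0.2, -9, 0], [0, 0, 0], 0.85], [[0.1, -10, 0], [0, 0, 0], 0.85], [[0, -11, 0], [0, 0, 0], 0.85], [[-0.05, -12, 0], [0, 0, 0], 0.85]]}}

```text
clock: 60.98
ee_pos: [0.4698, -0.2046, 0.2912]
ee_rot: [0.0, 0.738, 0.674, 0.0]
ft_force: [0.5, -0.4, -1.3]
gripper_width: 0.231
grasp_force: 41.8
```

Emit:
{"api": "servo_tool", "payload": {"moves": [[[0, -0.9, 0], [0, 0, 0.3], 0.85], [[0, -1.7, 0], [0, 0, 0.6], 0.85], [[0, -2.43, 0], [0, 0, 1], 0.85], [[0, -2.43, -0.5], [0, 0, 1], 0.85], [[0, -2.43, -1], [0, 0, 1], 0.85], [[0, -2.43, -1], [0, 0, 1], 0.85], [[0, -2.43, -1], [0, 0, 1], 0.85]]}}

```text
clock: 61.57
ee_pos: [0.47, -0.2759, 0.2606]
ee_rot: [-0.001, 0.708, 0.706, 0.0]
ft_force: [-0.1, -0.2, -0.9]
gripper_width: 0.226
grasp_force: 41.6
```

```bash
python3 - <<'E'
from cell import ctrl
from h import *
s=st(ctrl);print(((np.array([470,-276,76])-np.array(s["ee_pos"])*1000)/30).round(2))
c=ctrl.capture("wrist");cv2.imwrite("pics/m1.png",c["pixels"][:,:,::-1])
for n in ("top","scene"):
    c=ctrl.capture(n)
    for k in("orange",):
        for ce,s_,m in blobs(c,k,(395,195,450,260),8):
            q=cloud(c)[m];print(n,k,ce.round(1),s_[4],np.median(q,0).round(3))
E
```

```text
t 61.5667 pos [ 470.  -275.9  260.6] ydir -0.18 tilt [-0.0005  0.001 ] q [ 0.86  0.25 -0.53  1.86  0.14  1.07  0.28] w 0.22566484222376687 F [-0.1 -0.2 -0.9]
[-0.   -0.   -6.15]
top orange [404.4 221.1] 32 [ 0.463 -0.343  0.021]
scene orange [417.  213.1] 11 [ 0.463 -0.348  0.102]
scene orange [417.2 235.5] 13 [ 0.456 -0.353  0.02 ]
```

Emit:
{"api": "servo_tool", "payload": {"moves": [[[0, 0, -1], [0, 0, 0], 0.85], [[0, 0, -2], [0, 0, 0], 0.85], [[0, 0, -3], [0, 0, 0], 0.85], [[0, 0, -4], [0, 0, 0], 0.85], [[0, 0, -5], [0, 0, 0], 0.85], [[0, 0, -5.7], [0, 0, 0], 0.85], [[0, 0, -6.05], [0, 0, 0], 0.85], [[0, 0, -6.15], [0, 0, 0], 0.85], [[0, 0, -6.15], [0, 0, 0], 0.85], [[0, 0, -6.15], [0, 0, 0], 0.85]]}}

```text
clock: 62.55
ee_pos: [0.471, -0.2763, 0.0771]
ee_rot: [0.001, 0.708, 0.706, 0.0]
ft_force: [0.2, 0.8, -1.2]
gripper_width: 0.23
grasp_force: 41.7
```

Emit:
{"api": "servo_tool", "payload": {"moves": [[[0, 0, 0], [0, 0, 0], 0.7], [[0, 0, 0], [0, 0, 0], 0.5], [[0, 0, 0], [0, 0, 0], 0.3], [[0, 0, 0.3], [0, 0, 0], 0.3], [[0, 0, 1], [0, 0, 0], 0.3], [[0, 0, 2], [0, 0, 0], 0.3], [[0, 0, 3], [0, 0, 0], 0.2], [[0, 0, 4], [0, 0, 0], 0.2], [[0, 0.3, 5], [0, 0, 0], 0.2], [[0.1, 1, 6], [0, 0, 0], 0.2], [[0.2, 2, 6.3], [0, 0, 0], 0.2], [[0.3, 3, 6.3], [0, 0, 0], 0.2]]}}

```text
clock: 63.55
ee_pos: [0.4802, -0.1855, 0.2686]
ee_rot: [0.002, 0.709, 0.705, 0.001]
ft_force: [1.1, 0.3, -0.8]
gripper_width: 0.797
grasp_force: 0.0
```

Emit:
{"api": "servo_tool", "payload": {"moves": [[[0.1, 1, 0], [0, 0, 0], 0.2], [[0.2, 2, 0], [0, 0, 0], 0.2], [[0.3, 3, 0], [0, 0, 0], 0.2], [[0.4, 4.1, 0], [0, 0, 0], 0.2], [[0.6, 5.2, 0], [0, 0, -0.2], 0.2], [[0.8, 6.3, 0], [0, 0, -0.4], 0.2], [[1, 7.4, 0], [0, 0, -0.6], 0.2], [[1.2, 8.5, 0], [0, 0, -0.8], 0.2], [[1.4, 9.6, 0], [0, 0, -1], 0.2], [[1.6, 10.7, 0], [0, 0, -1], 0.2], [[1.8, 11.7, 0], [0, 0, -1], 0.2], [[2, 12.7, 0], [0, 0, -1], 0.2]]}}

```text
clock: 64.55
ee_pos: [0.539, 0.1967, 0.2657]
ee_rot: [0.0, 0.738, 0.674, 0.0]
ft_force: [0.8, -1.2, -0.9]
gripper_width: 0.803
grasp_force: 0.0
```

Emit:
{"api": "servo_tool", "payload": {"moves": [[[0.3, 1, 0], [0, 0, 0], 0.2], [[0.6, 2, 0], [0, 0, 0], 0.2], [[0.9, 3, 0], [0, 0, 0], 0.2], [[1.3, 4, -0.2], [0, 0, 0], 0.2], [[1.67, 4.9, -0.4], [0, 0, 0], 0.2], [[1.67, 4.9, -0.4], [0, 0, 0], 0.2], [[1.67, 4.9, -0.4], [0, 0, 0], 0.2], [[1.67, 4.9, -0.4], [0, 0, 0], 0.2]]}}

```text
clock: 65.22
ee_pos: [0.589, 0.3416, 0.2532]
ee_rot: [0.0, 0.738, 0.674, -0.0]
ft_force: [-0.5, -0.6, -0.4]
gripper_width: 0.8
grasp_force: 0.0
```

```bash
python3 - <<'E'
from cell import ctrl
from h import *
lookdock(ctrl,[(.589,.3428)])
E
```

```text
t 65.2167 pos [589.  341.6 253.2] ydir -5.18 tilt [-0.0001 -0.0003] q [-0.11  0.53 -0.74  1.55  0.38  1.2  -1.  ] w 0.8004242308745529 F [-0.5 -0.6 -0.4]
tip [589.3 343.2] size [20. 20.] yaw -5.0 n 870 z 0.1113 units [ 0.01  0.05 -5.84] dock [53.2 74.2]
```

Emit:
{"api": "servo_tool", "payload": {"moves": [[[0, 0.05, -1], [0, 0, 0], 0.4], [[0, 0.05, -2], [0, 0, 0], 0.4], [[0, 0.05, -3], [0, 0, 0], 0.4], [[0, 0.05, -4], [0, 0, 0], 0.4], [[0, 0.05, -4.9], [0, 0, 0], 0.4], [[0, 0.05, -5.4], [0, 0, 0], 0.4], [[0, 0.05, -5.7], [0, 0, 0], 0.4], [[0, 0.05, -5.7], [0, 0, 0], 0.6], [[0, 0.05, -5.7], [0, 0, 0], 0.85], [[0, 0.05, -5.7], [0, 0, 0], 0.85], [[0, 0.05, -5.7], [0, 0, 0], 0.85], [[0, 0.05, -5.7], [0, 0, 0], 0.85]]}}

```text
clock: 66.27
ee_pos: [0.5899, 0.344, 0.0834]
ee_rot: [0.0, 0.738, 0.674, 0.001]
ft_force: [-1.3, -2.4, 8.2]
gripper_width: 0.228
grasp_force: 43.3
```

Emit:
{"api": "servo_tool", "payload": {"moves": [[[0, 0, 0], [0, 0, 0], 0.85], [[0, 0, 0], [0, 0, 0], 0.85], [[0, 0, 0.1], [0, 0, 0], 0.85], [[0, 0, 0.2], [0, 0, 0], 0.85], [[0, 0, 0.3], [0, 0, 0], 0.85], [[0, 0, 0.45], [0, 0, 0], 0.85], [[0, 0, 0.45], [0, 0, 0], 0.85], [[0, 0, 0.45], [0, 0, 0], 0.85], [[0, 0, 0.45], [0, 0, 0], 0.85]]}}

```text
clock: 67.02
ee_pos: [0.5892, 0.3435, 0.0951]
ee_rot: [-0.0, 0.738, 0.674, -0.0]
ft_force: [-0.3, 0.0, -1.2]
gripper_width: 0.23
grasp_force: 41.9
```

```bash
python3 - <<'E'
from cell import ctrl
from h import *
tilt(ctrl,"yellow")
E
```

```text
t 67.0167 pos [589.2 343.5  95.1] ydir -5.19 tilt [-0.0001 -0.0001] q [-0.16  0.69 -0.66  1.67  0.5   0.96 -1.1 ] w 0.22951246105485407 F [-0.3  0.  -1.2]
yellow 875 tip dock x 53.3 w 19.5 z mid 122.96 fwd tilt deg 0.4 TCP dock [53.1 74.4]
```

Emit:
{"api": "servo_tool", "payload": {"moves": [[[-0.2, 0.02, 0], [0, 0, 0], 0.85], [[-0.6, 0.05, 0], [0, 0, 0], 0.85], [[-1, 0.09, 0], [0, 0, 0], 0.85], [[-1.4, 0.13, 0], [0, 0, 0], 0.85], [[-1.8, 0.16, 0], [0, 0, 0], 0.85], [[-2.2, 0.2, 0], [0, 0, 0], 0.85], [[-2.7, 0.24, 0], [0, 0, 0], 0.85], [[-3.2, 0.29, 0], [0, 0, 0], 0.85], [[-3.7, 0.33, 0], [0, 0, 0], 0.85], [[-4.08, 0.37, 0], [0, 0, 0], 0.85], [[-4.08, 0.37, 0], [0, 0, 0], 0.85], [[-4.08, 0.37, 0], [0, 0, 0], 0.85]]}}

```text
clock: 68.07
ee_pos: [0.4664, 0.3548, 0.0955]
ee_rot: [0.0, 0.738, 0.675, 0.0]
ft_force: [0.5, -0.6, -1.5]
gripper_width: 0.233
grasp_force: 42.0
```

Emit:
{"api": "servo_tool", "payload": {"moves": [[[0, 0, 0.4], [0, 0, 0], 0.85], [[0, 0, 1.2], [0, 0, 0], 0.85], [[0, 0, 2.2], [0, 0, 0], 0.85], [[0, 0, 3.2], [0, 0, 0], 0.85], [[0, 0, 4.2], [0, 0, 0], 0.85], [[0, 0, 5.2], [0, 0, 0], 0.85], [[0, 0, 6.1], [0, 0, 0], 0.85], [[0, -0.4, 6.5], [0, 0, 0], 0.85], [[0.1, -1.2, 6.5], [0, 0, 0], 0.85], [[0.2, -2.2, 6.5], [0, 0, 0], 0.85], [[0.3, -3.2, 6.5], [0, 0, 0], 0.85], [[0.4, -4.2, 6.5], [0, 0, 0], 0.85]]}}

```text
clock: 69.07
ee_pos: [0.4792, 0.2273, 0.2912]
ee_rot: [0.0, 0.738, 0.674, 0.0]
ft_force: [0.9, 1.1, -2.1]
gripper_width: 0.231
grasp_force: 42.0
```

Emit:
{"api": "servo_tool", "payload": {"moves": [[[0.1, -1, 0], [0, 0, 0], 0.85], [[0.2, -2, 0], [0, 0, 0], 0.85], [[0.3, -3, 0], [0, 0, 0], 0.85], [[0.37, -4, 0], [0, 0, 0], 0.85], [[0.37, -5, 0], [0, 0, 0], 0.85], [[0.37, -6, 0], [0, 0, 0], 0.85], [[0.37, -7, 0], [0, 0, 0], 0.85], [[0.37, -8, 0], [0, 0, 0], 0.85], [[0.37, -9, 0], [0, 0, 0], 0.85], [[0.37, -10, 0], [0, 0, 0], 0.85], [[0.37, -11, 0], [0, 0, 0], 0.85], [[0.37, -12, 0], [0, 0, 0], 0.85]]}}

```text
clock: 70.07
ee_pos: [0.49, -0.1332, 0.2914]
ee_rot: [0.0, 0.739, 0.674, 0.0]
ft_force: [1.8, 0.9, -1.9]
gripper_width: 0.228
grasp_force: 42.0
```

Emit:
{"api": "servo_tool", "payload": {"moves": [[[0, -0.9, 0], [0, 0, 0.3], 0.85], [[0, -1.7, 0], [0, 0, 0.6], 0.85], [[0, -2.55, 0], [0, 0, 1], 0.85], [[0, -2.55, -0.5], [0, 0, 1], 0.85], [[0, -2.55, -1], [0, 0, 1], 0.85], [[0, -2.55, -1], [0, 0, 1], 0.85], [[0, -2.55, -1], [0, 0, 1], 0.85]]}}

```text
clock: 70.65
ee_pos: [0.4899, -0.2079, 0.2607]
ee_rot: [-0.0, 0.708, 0.706, 0.0]
ft_force: [0.3, -0.1, -1.5]
gripper_width: 0.235
grasp_force: 41.8
```

```bash
python3 - <<'E'
from cell import ctrl
from h import *
s=st(ctrl);print(((np.array([490,-208,75.5])-np.array(s["ee_pos"])*1000)/30).round(2))
c=ctrl.capture("scene");i=c["pixels"][170:290,320:500,::-1];cv2.imwrite("pics/s7.png",cv2.resize(i,None,fx=4,fy=4,interpolation=3))
for k in("orange","white"):
    for ce,s_,m in blobs(c,k,(380,195,440,265),8):
        q=cloud(c)[m];print(k,ce.round(1),s_[4],np.median(q,0).round(3))
E
```

```text
t 70.65 pos [ 489.9 -207.9  260.7] ydir -0.2 tilt [-0.0005  0.0007] q [ 0.74  0.23 -0.52  1.89  0.13  1.06  0.16] w 0.23476125080455584 F [ 0.3 -0.1 -1.5]
[ 0.   -0.   -6.17]
orange [415.6 213.4] 24 [ 0.465 -0.343  0.102]
orange [412.8 235.8] 39 [ 0.463 -0.34   0.02 ]
white [408.  207.8] 1181 [ 0.531 -0.392  0.076]
white [435.8 228.2] 28 [ 0.458 -0.456  0.004]
white [413.6 238. ] 52 [ 0.454 -0.33   0.017]
white [406.5 243.1] 19 [ 0.456 -0.298  0.017]
white [422.  249.7] 42 [ 0.405 -0.312  0.01 ]
```

View pics/s7.png

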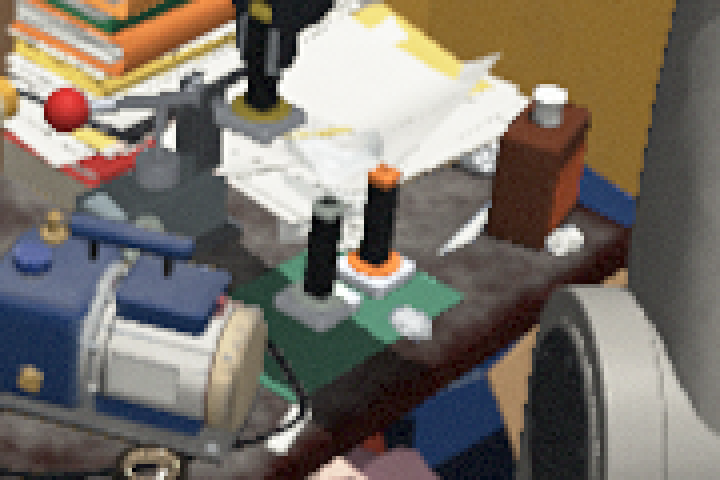

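White (323,260) and orange (378,230) stand on the mat; yellow hangs above its place. Lowering it.

Emit:
{"api": "servo_tool", "payload": {"moves": [[[0, 0, -1], [0, 0, 0], 0.85], [[0, 0, -2], [0, 0, 0], 0.85], [[0, 0, -3], [0, 0, 0], 0.85], [[0, 0, -4], [0, 0, 0], 0.85], [[0, 0, -5], [0, 0, 0], 0.85], [[0, 0, -5.7], [0, 0, 0], 0.85], [[0, 0, -6.05], [0, 0, 0], 0.85], [[0, 0, -6.17], [0, 0, 0], 0.85], [[0, 0, -6.17], [0, 0, 0], 0.85], [[0, 0, -6.17], [0, 0, 0], 0.85]]}}

```text
clock: 71.53
ee_pos: [0.4909, -0.2081, 0.0765]
ee_rot: [0.001, 0.708, 0.706, 0.0]
ft_force: [-0.1, -0.0, -0.8]
gripper_width: 0.229
grasp_force: 41.9
```

Emit:
{"api": "servo_tool", "payload": {"moves": [[[0, 0, 0], [0, 0, 0], 0.7], [[0, 0, 0], [0, 0, 0], 0.5], [[0, 0, 0], [0, 0, 0], 0.3], [[0, 0, 0.3], [0, 0, 0], 0.3], [[0, 0, 1], [0, 0, 0], 0.3], [[0, 0, 2], [0, 0, 0], 0.3], [[0, 0, 3], [0, 0, 0], 0.2], [[0, 0, 4], [0, 0, 0], 0.2], [[0, 0, 5], [0, 0, 0], 0.2], [[0, 0, 6], [0, 0, 0], 0.2], [[0, -0.5, 7], [0, 0, 0], 0.2], [[-0.1, -1.3, 7.8], [0, 0, 0], 0.2]]}}

```text
clock: 72.53
ee_pos: [0.4877, -0.2449, 0.3129]
ee_rot: [0.001, 0.707, 0.707, 0.001]
ft_force: [1.0, -0.3, 0.6]
gripper_width: 0.8
grasp_force: 0.0
```

Emit:
{"api": "servo_tool", "payload": {"moves": [[[-0.2, -1, 0], [0, 0, 0], 0.2], [[-0.4, -2, 0], [0, 0, 0], 0.2], [[-0.5, -3, 0], [0, 0, 0], 0.2], [[-0.6, -4, 0], [0, 0, 0], 0.2], [[-0.6, -4.5, 0], [0, 0, 0], 0.2], [[-0.6, -4.5, 0], [0, 0, 0], 0.2], [[-0.6, -4.5, 0], [0, 0, 0], 0.2]]}}

```text
clock: 73.12
ee_pos: [0.4688, -0.3819, 0.3094]
ee_rot: [-0.0, 0.709, 0.706, 0.0]
ft_force: [-0.5, 1.0, 0.4]
gripper_width: 0.801
grasp_force: 0.0
```

```bash
python3 - <<'E'
from cell import ctrl
from h import *
c=look(ctrl,[(.47,-.346),(.47,-.276),(.49,-.208)],"pics/f.png")
E
```

```text
t 73.1167 pos [ 468.8 -381.9  309.4] ydir -0.24 tilt [0.0002 0.0006] q [ 0.92  0.3  -0.43  1.68  0.13  1.19  0.46] w 0.8007778021035884 F [-0.5  1.   0.4]
tip [ 470.3 -345.3] size [20.  19.7] yaw -0.6 n 608 z 0.1023 units to go [ 0.05  1.22 -7.71]
tip [ 471.2 -277.8] size [20.3 20.2] yaw -0.4 n 751 z 0.1023 units to go [ 0.08  3.47 -7.71]
none
```

View pics/f.png

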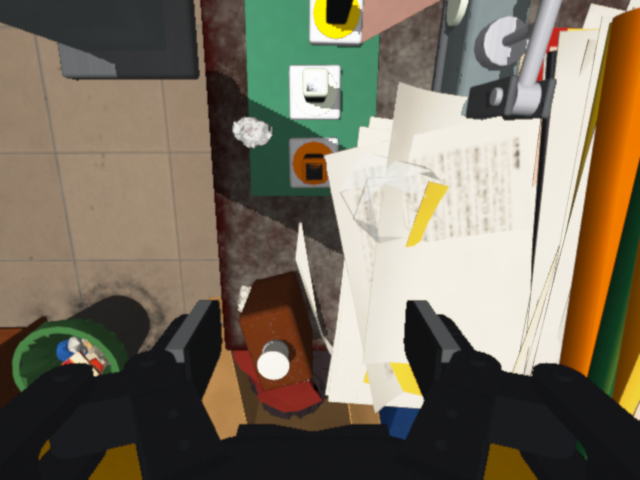

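Orange (315,162), white (315,90) and yellow (337,15) stand on the mat, tin upright. Final check of yellow and jar, then hand in.

```bash
python3 - <<'E'
from cell import ctrl
from h import *
ok=0
for n in("top","scene"):
    c=ctrl.capture(n);P=cloud(c)
    for ce,s_,m in blobs(c,"yellow",(350,200,400,245),6):
        q=np.median(P[m],0);print(n,ce.round(1),s_[4],q.round(3));ok|=abs(q[2]-.102)<.006 and np.hypot(q[0]-.49,q[1]+.208)<.02
    j=(np.hypot(P[...,0]-.405,P[...,1]-.46)<.04)&(P[...,2]<.13);print("jar top z",np.percentile(P[j][:,2],98).round(3),np.median(P[j&(P[...,2]>.09)],0).round(3))
print(ok)
if ok: print(ctrl.sign_off())
E
```

```text
top [366.9 218. ] 40 [ 0.49  -0.207  0.102]
top [362. 223.] 7 [ 0.5   -0.199  0.038]
top [365.8 227.6] 37 [ 0.485 -0.208  0.022]
jar top z 0.11 [0.411 0.456 0.105]
scene [381.7 227.5] 27 [ 0.484 -0.206  0.101]
jar top z 0.107 [0.404 0.458 0.104]
1
the job is handed in; nothing more can be done
None
```

I leak-tested all three holders: each was seated in its own lane, the pump got three full strokes, and all three are back upright on the green mat. The jar and tin are still standing, and the job was handed in at about 73 s.

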